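Make up two dental case trays

TASK

Make up the two case trays from the row of stock standing just behind them: the three-pocket tray gets one brown bottle, the small white-and-blue carton and the glass jar of burs; the two-pocket tray gets the other brown bottle and the round pot of wax. Set each thing down upright in the middle of a pocket of its own (to about a centimetre; any pocket of the right tray will do). Tip nothing over, and leave the white squeeze bottle and the plaster model where they stand.

Things in the scene. Friction and masses are not known exactly. Their poses are not given: they have to be found in the camera images.
- tray_three: Grey shallow fixed tray, three pockets in a row along its y, 232 mm long (y), 80 wide (x), rim 12 high, a 10 mm tab at each end. Origin: centre of its underside, z up. Pockets 72 x 72 mm inside, centres at x = 0, y = -76, 0 and +76 mm, floors 4 mm above the bench; ribs between 4 mm thick, 10 high. Left or right of the robot, nearer than the stock, turned up to 0.2 rad.
- tray_two: Grey shallow fixed tray, two pockets in a row along its y, 156 mm long (y), 80 wide (x), rim 12 high, a 10 mm tab at each end. Origin: centre of its underside, z up. Pockets 72 x 72 mm inside, centres at x = 0, y = -38 and +38 mm, floors 4 mm above the bench; ribs between 4 mm thick, 10 high. Left or right of the robot, nearer than the stock, turned up to 0.2 rad.
- bottle_1: First brown glass bottle with white screw cap, upright: body 40 mm across up to z = 75 mm, cap 28 mm, 95 mm tall. Origin: centre of its underside, z up. About 0.1 kg; loose. The two are interchangeable (bottles at the far left are not stock). Stands in the stock row, things about 0.15 m apart in any order.
- bottle_2: Second brown glass bottle with white screw cap, upright: body 40 mm across up to z = 75 mm, cap 28 mm, 95 mm tall. Origin: centre of its underside, z up. About 0.1 kg; loose. The two are interchangeable (bottles at the far left are not stock). Stands in the stock row, things about 0.15 m apart in any order.
- wax_pot: Low round open pot of pink modelling wax, 51 mm across, 21 mm high, rigid. Origin: centre of its underside, z up. About 0.06 kg; loose. Stands in the stock row, things about 0.15 m apart in any order.
- carton: Small white-and-blue closed carton lying flat, 40 mm (its x) by 56 mm (its y), 22 mm high, rigid. Origin: on its underside, 1 mm from the middle of its width (the sides are at x = -19 and +21 mm), z up. 0.05 kg; loose, turned up to 0.8 rad. Stands in the stock row, things about 0.15 m apart in any order.
- bur_jar: Small open clear glass jar full of burs and mandrels, round, about 42 mm across, 40 mm high, rigid. Origin: centre of its underside to 1 mm, z up. 0.14 kg; loose. Stands in the stock row, things about 0.15 m apart in any order.
- white_bottle: White squeeze bottle with a nozzle, 54 mm across, 122 mm tall; origin at the centre of its underside. Not wanted in either kit: leave it standing where it is. Loose. Stands in the stock row, things about 0.15 m apart in any order.
- plaster_model: Cream plaster jaw model with teeth on its base, 65 x 77 mm, 55 mm high; origin at the centre of its underside. Not wanted in either kit: leave it where it is. Loose. Stands in the stock row, things about 0.15 m apart in any order.

How it is judged:
At the end, for the whole second after the job is handed in: Each kit thing stands in a pocket of its tray, within 12 mm of the pocket centre along each tray axis, on its floor (1 to 8 mm above the tray underside), tilt under 0.12 rad, released, at rest; white bottle and plaster model upright within 20 mm of where they stood (((x of bottle_1 in the frame of tray_three between -0.012 and 0.012 m and z of bottle_1 in the frame of tray_three between 0.001 and 0.008 m and (y of bottle_1 in the frame of tray_three between -0.088 and -0.064 m or y of bottle_1 in the frame of tray_three between -0.012 and 0.012 m or y of bottle_1 in the frame of tray_three between 0.064 and 0.088 m) and x of bottle_2 in the frame of tray_two between -0.012 and 0.012 m and z of bottle_2 in the frame of tray_two between 0.001 and 0.008 m and (y of bottle_2 in the frame of tray_two between -0.05 and -0.026 m or y of bottle_2 in the frame of tray_two between 0.026 and 0.05 m)) or (x of bottle_2 in the frame of tray_three between -0.012 and 0.012 m and z of bottle_2 in the frame of tray_three between 0.001 and 0.008 m and (y of bottle_2 in the frame of tray_three between -0.088 and -0.064 m or y of bottle_2 in the frame of tray_three between -0.012 and 0.012 m or y of bottle_2 in the frame of tray_three between 0.064 and 0.088 m) and x of bottle_1 in the frame of tray_two between -0.012 and 0.012 m and z of bottle_1 in the frame of tray_two between 0.001 and 0.008 m and (y of bottle_1 in the frame of tray_two between -0.05 and -0.026 m or y of bottle_1 in the frame of tray_two between 0.026 and 0.05 m))) and x of carton in the frame of tray_three between -0.012 and 0.012 m and z of carton in the frame of tray_three between 0.001 and 0.008 m and (y of carton in the frame of tray_three between -0.088 and -0.064 m or y of carton in the frame of tray_three between -0.012 and 0.012 m or y of carton in the frame of tray_three between 0.064 and 0.088 m) and x of bur_jar in the frame of tray_three between -0.012 and 0.012 m and z of bur_jar in the frame of tray_three between 0.001 and 0.008 m and (y of bur_jar in the frame of tray_three between -0.088 and -0.064 m or y of bur_jar in the frame of tray_three between -0.012 and 0.012 m or y of bur_jar in the frame of tray_three between 0.064 and 0.088 m) and x of wax_pot in the frame of tray_two between -0.012 and 0.012 m and z of wax_pot in the frame of tray_two between 0.001 and 0.008 m and (y of wax_pot in the frame of tray_two between -0.05 and -0.026 m or y of wax_pot in the frame of tray_two between 0.026 and 0.05 m) and angle between each of bottle_1, bottle_2, wax_pot, carton, bur_jar, white_bottle, plaster_model's own z axis and vertical below 0.12 rad and linear speed of each of bottle_1, bottle_2, wax_pot, carton, bur_jar below 0.02 m/s and distance of each of white_bottle, plaster_model from where it was at the start of the episode below 0.02 m); the robot touches nothing.
It fails at once if a thing of the stock is tipped over (angle between any of bottle_1, bottle_2, wax_pot, carton, bur_jar, white_bottle, plaster_model's own z axis and vertical above 0.7 rad).
It fails at once if white bottle is pushed out of its place (distance of white_bottle from where it was at the start of the episode above 0.03 m).
It fails at once if plaster model is pushed out of its place (distance of plaster_model from where it was at the start of the episode above 0.03 m).
It also fails if it takes over 120 s, if anything falls off the work surface, if the arm or the gripper's body presses on something with over 40 N, if the wrist force passes 120 N, or if a joint passes its speed limit or range.

ROBOT

A 6-joint arm with a two-finger parallel gripper is mounted at the origin on a cart in front of the work surface, level with it; the furniture and walls round the work are solid. World frame = base frame: x ahead of the robot, y to its left, z up, the work surface at z = 0. Lengths are in m, angles in rad, forces in N, time in s.
With the tool pointing down it reaches from about 0.375 to 0.9 m from the base axis. Payload 3.1 kg.
Tool frame: the origin (TCP) lies at the centre of the arm's flange, where the gripper is bolted on; the fingertips stand 182 mm ahead of it and the grasp point (between the pads) lies 164 mm ahead of it (env.pinch_z is the distance from the TCP to the grasp point, in m); z points along the fingers, x is the direction in which the jaws open and shut, and the axes are right-handed (so a half turn about z gives the same grasp; the last joint's range is limited). The gripper opens to 87 mm and grips with 3 to 60 N. Pads are 19 mm wide; open, the fingers measure 117 mm over their backs; the gripper's body (75 mm by 190 mm) begins 51 mm behind the grasp point.
Start: joints at [-1.329, 0.527, 1.433, -0, 1.181, -0.178], TCP at [0.255, -0.57, 0.405] pointing down, gripper open.
Joint ranges: [-3.08, 3.08], [-0.75, 2.2], [0.22, 2.44], [-1.43, 4.57], [0, 2.65], [-2.85, 2.85]. Speed limits (rad/s): [2.79, 2.79, 3.14, 3.14, 3.14, 3.14].

INTERFACE

Orientations are given as a unit quaternion [w, x, y, z].
In Python, from plant import env gives the robot as it stands.
- The arm moves only by the tool play_rows, never from a script. Its argument "increments" is a list of rows, each a list of 3 entries, a list of its own where there are three numbers: the shift along the tool's x, y, z in mm, then the turn, a rotation vector about the tool's x, y, z in rad, then the closure, from -1 (fully open) to 1 (shut). In form: [[[x, y, z], [wx, wy, wz], hand], ...]. A call has 1 to 20 rows; each row shifts and turns the pose as measured when the row begins, along the tool's axes as they then stand; what a row does not reach is not made up. A row lasts 1/12 s, in which the tool goes at most 41.7 mm and 7.16 degrees, less where a joint would pass 70% of its speed; a pose out of reach is approached as far as the arm can. A call is refused whole if a number of a shift passes 41.7 or a number of a turn 0.125, either way. A call with a gripper value outside its range is refused whole. The fingers move at their own pace and stop on an object; the grip force is fixed at half the most. Time passes only in rows, so rows that do not move let the fingers close. It gives the time, the measured TCP pose, the force and the opening at its end, in the units of the state.
- env.sense(): the state, without advancing time (a new reading comes with each control period).
- env.get_image(name): name is "side" or "top" or "wrist"; returns the picture (384x512x3 uint8, blue, green, red); there is no depth.
- env.camera_info(name): a dict with "fx", "fy", "cx", "cy" (pixels), "R" (3x3) and "t" (3): a world point X has camera coordinates R X + t. Camera axes: x right, y down, z forward; pixel columns grow to the right and rows downward; lengths in m; the calibration is good to about 2 mm. A picture is of the moment at which its call begins: read the wrist's pose just before it. camera_info takes no time and is no camera call; for the wrist camera it gives the pose at the moment of the call.
- env.sign_off(): hands the job in, once; it reports no verdict.
Trained networks look in the newest picture that a camera, given by its name, has taken for a name from the list of things; names that differ only in an ending like _2 or _b are one class to them, and where a whole thing is asked for, a point or a joint stands for the part that bears it (a point fixed in the world has none). Each returns a list of dicts, best first, with "score" (0 to 1); they miss things now and then, are a little off and sometimes report something else, mostly with a low value. They report only what shows in the picture. A call takes as long as a camera call.
- env.search_frame(camera, label): "box" ([left, top, right, bottom] in pixels, round what is visible of it).
The state is a dict: "clock": time; "qpos": joint angles; "joint_vel": joint speeds; "joint_torque": joint torques, N m; "tcp_pos": TCP position; "tool_rot": TCP orientation; "contact_force": force on the tool from outside, world axes, zero at the start; "torque": the same for the moment, N m; "finger_gap": opening from 0.0 (shut) to 1.0 (fully open).
Only numpy, scipy, OpenCV 4.12 (cv2) and the standard library are available. Lean on these libraries where they do the work, as an engineer would, in place of code of your own. Each camera call takes 0.05 s, during which the arm holds its last target.

## Working session

There is one attempt and no reset: what is moved stays moved. The work goes in short steps, Python scripts to look and compute and a tool call to move; the robot and the scene stay as the last step left them, time stands still between calls to the robot, and variables do not carry over. Pictures are saved under pics/ and viewed, and the job is handed in when it is done.

Besides the shell and the picture viewer there is one more tool, called after "Emit:" as a command line: name --argument value ..., lists and objects as JSON in quotes. play_rows: Moves the arm, as the interface text tells. Its arguments: {"type":"object","properties":{"increments":{"type":"array"}},"required":["increments"]}

```bash
ls; mkdir -p pics; python3 - <<'E'
from plant import env
import cv2
print(env.sense())
for n in ["side","top","wrist"]:
    im=env.get_image(n); cv2.imwrite(f"pics/{n}0.png",im)
    ci=env.camera_info(n); print(n,ci)
    for l in ["tray_three","tray_two","bottle_1","wax_pot","carton","bur_jar","white_bottle","plaster_model"]:
        print(l,[(d["score"],[round(float(v)) for v in d["box"]]) for d in env.search_frame(n,l)][:4])
print(env.sense()["clock"])
E
```

```text
pics
{'clock': 0.0, 'qpos': array([-1.32845416e+00,  5.28444269e-01,  1.43392872e+00, -2.55589498e-05,
        1.18137727e+00, -1.78512476e-01]), 'joint_vel': array([ 0.00012405, -0.0015805 ,  0.00133553,  0.00126327,  0.00050159,
        0.00191258]), 'joint_torque': array([-1.15659745e-04, -4.40040421e+01, -1.76592994e+01,  6.32997626e-02,
        5.81435440e-02, -1.61704470e-04]), 'tcp_pos': array([ 0.25526838, -0.57010455,  0.40377626]), 'tool_rot': array([-7.29478979e-04,  8.39210316e-01, -5.43805923e-01, -7.94865612e-04]), 'contact_force': array([0.27276895, 0.24223547, 0.34824139]), 'torque': array([ 0.04035692, -0.00658056,  0.01861145]), 'finger_gap': 0.9999871964448239}
side {'fx': 373.06447806041285, 'fy': 373.06447806041285, 'cx': 260.9166318337183, 'cy': 184.30423038377455, 'R': array([[-0.67454143,  0.73796878, -0.0198983 ],
       [ 0.55811258,  0.49213002, -0.66807065],
       [-0.48322273, -0.46174682, -0.74383175]]), 't': array([ 0.37274844, -0.27491339,  1.35237796])}
tray_three [(0.32, [169, 154, 188, 165])]
tray_two [(0.76, [226, 135, 271, 165])]
bottle_1 [(0.77,
[... 649 characters left out ...]
[(0.92, [271, 207, 320, 236]), (0.43, [236, 166, 255, 182])]
bottle_1 [(0.46, [360, 193, 374, 204])]
wax_pot [(0.47, [124, 194, 144, 210])]
carton [(0.52, [329, 162, 346, 177])]
bur_jar [(0.65, [205, 162, 218, 179])]
white_bottle [(0.76, [237, 164, 254, 182])]
plaster_model []
wrist {'fx': 288.92714596166144, 'fy': 288.92714596166144, 'cx': 253.04014365762183, 'cy': 187.39574532735122, 'R': array([[ 0.40925623, -0.91241863,  0.00126075],
       [-0.87084298, -0.39019479,  0.29896577],
       [-0.27229   , -0.12345152, -0.954263  ]]), 't': array([-0.62428128, -0.03599115,  0.3905234 ])}
tray_three []
tray_two []
bottle_1 []
wax_pot []
carton []
bur_jar []
white_bottle []
plaster_model []
1.35
```

```bash
python3 - <<'E'
import cv2,numpy as np
s=cv2.imread("pics/side0.png");t=cv2.imread("pics/top0.png")
cv2.imwrite("pics/s1.png",cv2.resize(s,(800,600),interpolation=cv2.INTER_CUBIC))
cv2.imwrite("pics/t1.png",cv2.resize(t[140:260,100:400],(800,320),interpolation=cv2.INTER_CUBIC))
E
```

```text
(no output)
```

View pics/s1.png

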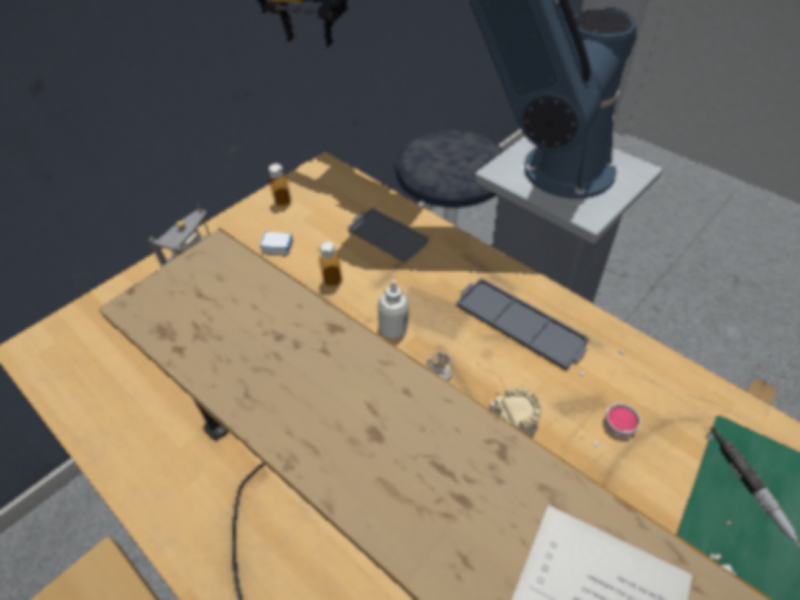

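View pics/t1.png

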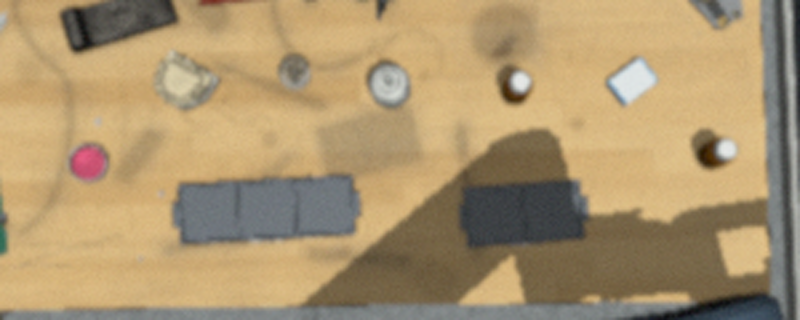

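View pics/top0.png

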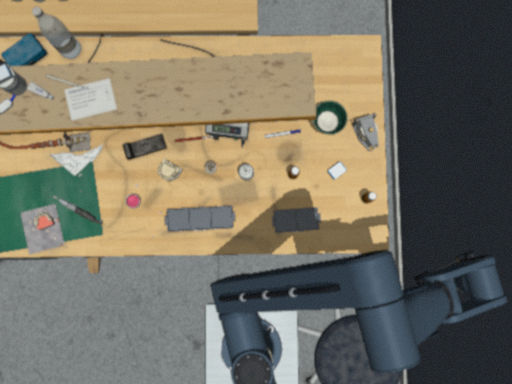

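The side view shows the row, from far left to right: bottle (278,185), carton (276,242), bottle (330,265), white bottle (392,312), jar (440,365), plaster (515,410) and wax pot (622,420). There is also a raised board behind. The top view agrees with this. Next I'll triangulate.

```bash
cat > h.py <<'E'
import numpy as np, cv2
from plant import env
def ray(ci,u,v):
    d=np.array([(u-ci["cx"])/ci["fx"],(v-ci["cy"])/ci["fy"],1.]); R=np.array(ci["R"]); 
    return -R.T@np.array(ci["t"]), R.T@d
def onz(ci,u,v,z):
    c,d=ray(ci,u,v); return c+d*(z-c[2])/d[2]
def tri(o):
    A=np.zeros((3,3));b=np.zeros(3)
    for ci,u,v in o:
        c,d=ray(ci,u,v); d=d/np.linalg.norm(d);P=np.eye(3)-np.outer(d,d);A+=P;b+=P@c
    return np.linalg.solve(A,b)
def proj(ci,X):
    p=np.array(ci["R"])@np.array(X)+np.array(ci["t"]); return np.array([ci["cx"]+ci["fx"]*p[0]/p[2],ci["cy"]+ci["fy"]*p[1]/p[2]])
E
python3 - <<'E'
from h import *
np.set_printoptions(precision=4,suppress=True)
S=env.camera_info("side");T=env.camera_info("top")
k=512/800
s=lambda u,v:(S,u*k,v*k)
t=lambda u,v:(T,100+u*.375,140+v*.375)
print("shelf corner",tri([s(218,234),(T,313,118)]))
for n,a,b in [("botA cap",(276,170),(726,149)),("carton",(277,240),(632,80)),("botB cap",(327,249),(519,82)),("white",(393,300),(390,82)),("jar",(440,360),(295,67)),("plaster",(517,405),(182,80)),("wax",(622,418),(88,161))]:
    print(n,tri([s(*a),t(*b)]), onz(T,*t(*b)[1:],.02))
for n,p in [("three",[(178,185),(354,177),(357,233),(182,243)]),("two",[(462,187),(580,181),(584,238),(468,247)])]:
    for q in p: print(n,onz(T,*t(*q)[1:],.012))
for n,p in [("three",[(482,281),(587,340),(570,366),(459,304)]),("two",[(378,209),(428,238),(403,262),(349,232)])]:
    for q in p: print(n,onz(S,*s(*q)[1:],.012))
E
```

```text
shelf corner [ 0.7597 -0.2102  0.1975]
botA cap [ 0.5115 -0.4157  0.0839] [ 0.5191 -0.4328  0.02  ]
carton [ 0.6111 -0.31    0.0172] [ 0.6124 -0.3111  0.02  ]
botB cap [ 0.6013 -0.1546  0.0842] [ 0.6113 -0.1609  0.02  ]
white [0.6039 0.0116 0.0708] [0.613  0.0101 0.02  ]
jar [0.629  0.1374 0.0389] [0.6344 0.1357 0.02  ]
plaster [0.6144 0.2827 0.0417] [0.6185 0.2849 0.02  ]
wax [0.5118 0.41   0.0173] [0.5123 0.4074 0.02  ]
three [0.48   0.2906 0.012 ]
three [0.488  0.0589 0.012 ]
three [0.4142 0.0555 0.012 ]
three [0.4038 0.2849 0.012 ]
two [ 0.4732 -0.0835  0.012 ]
two [ 0.4794 -0.2397  0.012 ]
two [ 0.4042 -0.2431  0.012 ]
two [ 0.3941 -0.0901  0.012 ]
three [0.4206 0.071  0.012 ]
three [0.411 0.292 0.012]
three [0.477  0.2991 0.012 ]
three [0.494  0.0745 0.012 ]
two [ 0.4009 -0.2248  0.012 ]
two [ 0.3985 -0.0843  0.012 ]
two [ 0.4826 -0.0761  0.012 ]
two [ 0.4926 -0.2191  0.012 ]
```

Emit:
play_rows --increments '[[[0,0,0],[0,0,-0.115],-1],[[0,0,0],[0,0,-0.115],-1],[[0,0,0],[0,0,-0.115],-1],[[0,0,0],[0,0,-0.115],-1],[[0,0,0],[0,0,-0.115],-1],[[0,0,0],[0,0,-0.115],-1],[[0,0,0],[0,0,-0.115],-1],[[0,0,0],[0,0,-0.115],-1],[[0,0,0],[0,0,-0.115],-1],[[0,0,0],[0,0,-0.115],-1]]'

```text
clock: 2.18
tcp_pos: [0.2554, -0.5704, 0.4047]
tool_rot: [-0.0, 1.0, 0.027, 0.0]
contact_force: [-0.1, -0.0, -0.3]
finger_gap: 0.997
```

```bash
cat >> h.py <<'E'
from scipy.spatial.transform import Rotation as Ro
def state(p=True):
    s=env.sense(); q=s["tool_rot"]; R=Ro.from_quat([q[1],q[2],q[3],q[0]]).as_matrix()
    yaw=np.arctan2(R[1,0],R[0,0])
    if p: print("t %.2f"%s["clock"],"tcp",np.round(s["tcp_pos"],4),"yaw %.3f"%yaw,"zax",np.round(R[:,2],3),"F",np.round(s["contact_force"],1),"gap %.3f"%s["finger_gap"],"q",np.round(s["qpos"],2))
    return s,R,yaw
def go(x,y,z,yaw=None):
    "TCP target -> tool frame shift mm, rot vec for tilt/yaw correction"
    s,R,y0=state()
    d=R.T@(np.array([x,y,z])-s["tcp_pos"])*1000
    if yaw is None: yaw=y0
    Rt=np.array([[np.cos(yaw),np.sin(yaw),0],[np.sin(yaw),-np.cos(yaw),0],[0,0,-1]])
    print("shift",np.round(d,1),"rot",np.round(Ro.from_matrix(R.T@Rt).as_rotvec(),3),"rows>=%.1f"%(np.linalg.norm(d)/41.7))
    return d
E
python3 -c "
from h import *
go(0.47,-0.2,0.42,0)
ci=env.camera_info('wrist');c=-np.array(ci['R']).T@ci['t'];print(c,np.round(ci['R'],2))"
```

```text
t 2.18 tcp [ 0.2554 -0.5704  0.4047] yaw 0.055 zax [ 0.  0. -1.] F [-0.1 -0.  -0.3] gap 0.997 q [-1.33  0.53  1.43  0.    1.18 -1.38]
shift [ 234.6 -358.1  -15.2] rot [-0.    -0.     0.055] rows>=10.3
[ 0.25074604 -0.48678557  0.38417938] [[ 1.    0.06  0.  ]
 [ 0.05 -0.95  0.3 ]
 [ 0.02 -0.3  -0.95]]
```

Emit:
play_rows --increments '[[[20,-30,-1.5],[0,0,0.005],-1],[[20,-30,-1.5],[0,0,0.005],-1],[[20,-30,-1.5],[0,0,0.005],-1],[[20,-30,-1.5],[0,0,0.005],-1],[[20,-30,-1.5],[0,0,0.005],-1],[[20,-30,-1.5],[0,0,0.005],-1],[[20,-30,-1.5],[0,0,0.005],-1],[[20,-30,-1.5],[0,0,0.005],-1],[[20,-30,-1.5],[0,0,0.005],-1],[[20,-30,-1.5],[0,0,0.005],-1],[[20,-30,-1.5],[0,0,0.005],-1],[[20,-30,-1.5],[0,0,0],-1],[[0,0,0],[0,0,0],-1],[[0,0,0],[0,0,0],-1]]'

```text
clock: 3.35
tcp_pos: [0.4934, -0.1905, 0.4226]
tool_rot: [0.004, 1.0, -0.002, 0.003]
contact_force: [-0.1, -1.3, 0.5]
finger_gap: 1.003
```

```bash
python3 - <<'E'
from h import *
state()
ci=env.camera_info("wrist")
im=env.get_image("wrist");cv2.imwrite("pics/w1.png",im);
import pickle;pickle.dump(ci,open("w1.pkl","wb"))
E
```

```text
t 3.35 tcp [ 0.4934 -0.1905  0.4226] yaw -0.004 zax [ 0.006 -0.009 -1.   ] F [-0.1 -1.3  0.5] gap 1.003 q [-0.58  0.37  1.65 -0.    1.1  -0.57]
```

View pics/w1.png

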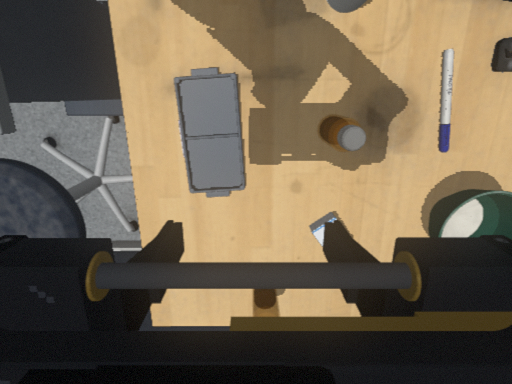

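```bash
python3 - <<'E'
from h import *
im=cv2.imread("pics/w1.png")
cv2.imwrite("pics/w1z.png",cv2.resize(im[55:205,160:400],None,fx=3.3,fy=3.3,interpolation=cv2.INTER_CUBIC))
E
```

```text
(no output)
```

View pics/w1z.png

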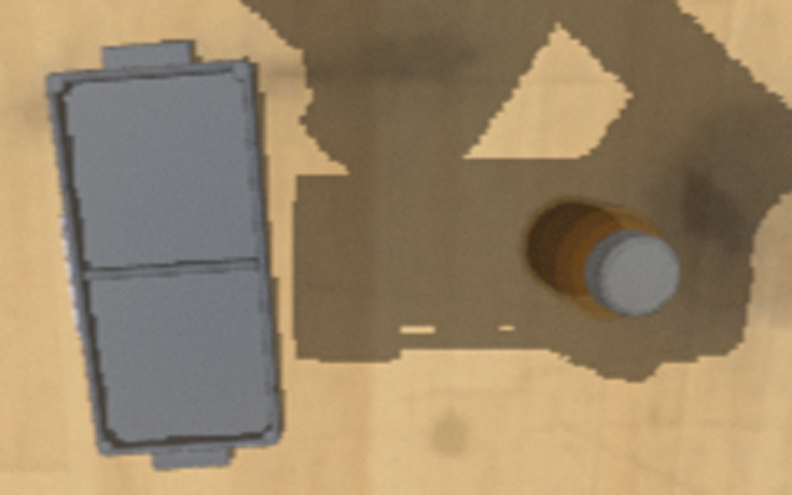

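```bash
cat >> h.py <<'E'
def fit_tray(ci,corners,L,W=0.08,z=0.012):
    "corners order: (-x,+y),(+x,+y),(+x,-y),(-x,-y) pixels"
    P=np.array([onz(ci,u,v,z)[:2] for u,v in corners])
    M=np.array([[-W/2,L/2],[W/2,L/2],[W/2,-L/2],[-W/2,-L/2]])
    c=P.mean(0);H=M.T@(P-c);a=np.arctan2(H[0,1]-H[1,0],H[0,0]+H[1,1])
    Rm=np.array([[np.cos(a),-np.sin(a)],[np.sin(a),np.cos(a)]])
    print("tray c",np.round(c,4),"a %.4f"%a,"res mm",np.round(((P-c)-M@Rm.T)*1000,1).tolist())
    return c,a,Rm
E
python3 - <<'E'
from h import *
import pickle
ci=pickle.load(open("w1.pkl","rb"))
z=lambda u,v:(160+u/3.3,55+v/3.3)
c,a,Rm=fit_tray(ci,[z(50,75),z(247,62),z(281,438),z(101,450)],.156)
for y in (.038,-.038): print(c+Rm@[0,y])
print("bottle",onz(ci,*z(633,273),.095))
E
```

```text
tray c [ 0.4408 -0.1606] a 0.0660 res mm [[2.4, -2.0], [-2.2, -2.8], [-1.2, 2.3], [1.1, 2.5]]
[ 0.43826696 -0.12273045]
[ 0.44327597 -0.19856521]
bottle [ 0.59998758 -0.15146309  0.095     ]
```

Emit:
play_rows --increments '[[[-3,-39,0],[0,0,0],-1],[[-3,-39,0],[0,0,0],-1],[[-3,-39,0],[0,0,0],-1],[[-3,-39,0],[0,0,0],-1],[[-3,-39,0],[0,0,0],-1],[[-3,-39,0],[0,0,0],-1],[[-3,-39,0],[0,0,0],-1],[[-3,-39,0],[0,0,0],-1],[[0,0,0],[0,0,0],-1],[[0,0,0],[0,0,0],-1],[[0,0,0],[0,0,0],-1]]'

```text
clock: 4.32
tcp_pos: [0.4736, 0.1169, 0.4182]
tool_rot: [0.008, 1.0, -0.016, 0.006]
contact_force: [-0.7, -0.3, -0.1]
finger_gap: 1.001
```

```bash
cat >> h.py <<'E'
import pickle
def snap(name,crop=None,f=1):
    ci=env.camera_info("wrist");state()
    im=env.get_image("wrist");cv2.imwrite(f"pics/{name}.png",im);pickle.dump(ci,open(name+".pkl","wb"))
    return im,ci
E
python3 - <<'E'
from h import *
im,ci=snap("w2")
for l in ["bur_jar","tray_three","wax_pot","plaster_model"]: print(l,[(d["score"],np.round(d["box"])) for d in env.search_frame("wrist",l)][:3])
E
```

```text
t 4.32 tcp [0.4736 0.1169 0.4182] yaw -0.031 zax [ 0.011 -0.016 -1.   ] F [-0.7 -0.3 -0.1] gap 1.001 q [ 0.02  0.32  1.75 -0.02  1.05  0.06]
bur_jar [(0.8, array([347., 121., 391., 156.]))]
tray_three [(0.94, array([184.,   0., 266., 204.]))]
wax_pot []
plaster_model [(0.65, array([337.,   3., 409.,  53.]))]
```

View pics/w2.png

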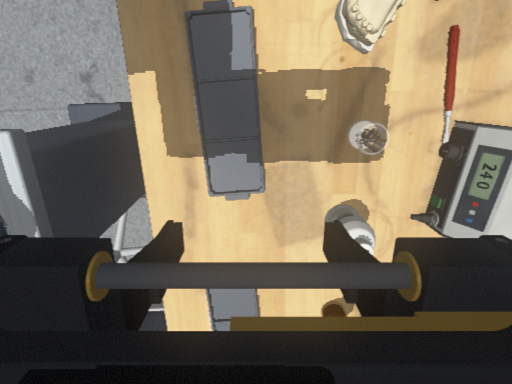

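```bash
python3 - <<'E'
from h import *
im=cv2.imread("pics/w2.png")
cv2.imwrite("pics/w2z.png",cv2.resize(im[0:205,170:400],None,fx=2.9,fy=2.9,interpolation=cv2.INTER_CUBIC))
E
```

```text
(no output)
```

View pics/w2z.png

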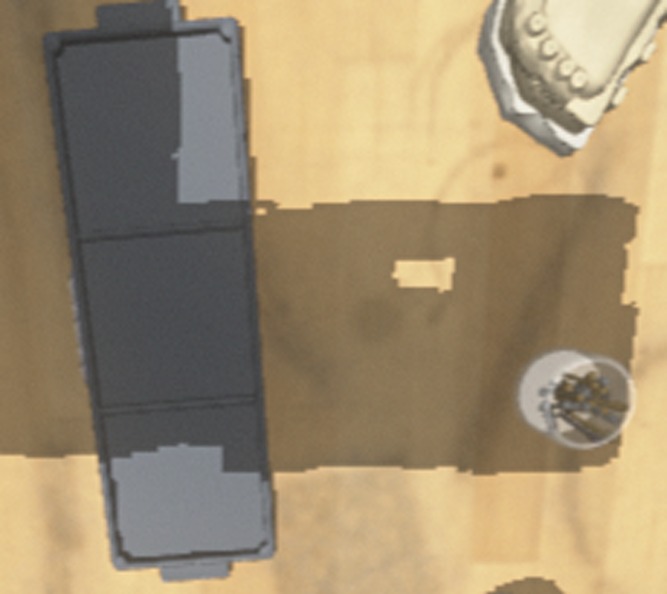

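```bash
python3 - <<'E'
from h import *
ci=pickle.load(open("w2.pkl","rb"))
z=lambda u,v:(170+u/2.9,v/2.9)
for zz in (0,.012):
  c,a,Rm=fit_tray(ci,[z(45,37),z(239,20),z(272,555),z(113,568)],.232,z=zz)
for y in (.076,0,-.076): print(c+Rm@[0,y])
print("jar top",onz(ci,*z(591,402),.04),"base",onz(ci,*z(562,392),.0))
c1=pickle.load(open("w1.pkl","rb"))
z=lambda u,v:(160+u/3.3,55+v/3.3)
fit_tray(c1,[z(50,75),z(247,62),z(281,438),z(101,450)],.156,z=0)
go(0.47,0.31,0.38,0)
E
```

```text
tray c [0.4477 0.1773] a 0.0418 res mm [[-0.2, 1.0], [0.4, 1.6], [-0.0, -0.9], [-0.1, -1.7]]
tray c [0.4486 0.178 ] a 0.0418 res mm [[1.1, -2.5], [-0.7, -2.0], [-1.4, 2.6], [1.0, 1.9]]
[0.44540068 0.25390457]
[0.44858026 0.17797111]
[0.45175985 0.10203765]
jar top [0.62818382 0.14050714 0.04      ] base [0.63098782 0.13896791 0.        ]
tray c [ 0.4391 -0.1623] a 0.0660 res mm [[1.1, 0.3], [-1.2, -0.4], [0.1, 0.1], [0.0, 0.1]]
t 4.57 tcp [0.474  0.1161 0.4182] yaw -0.033 zax [ 0.011 -0.016 -1.   ] F [ 0.1 -0.4 -0.2] gap 0.998 q [ 0.01  0.32  1.75 -0.02  1.05  0.06]
shift [ -10.9 -194.2   35.1] rot [ 0.016 -0.012 -0.033] rows>=4.7
```

Emit:
play_rows --increments '[[[-2,-39,7],[0.003,-0.002,-0.007],-1],[[-2,-39,7],[0.003,-0.002,-0.007],-1],[[-2,-39,7],[0.003,-0.002,-0.007],-1],[[-2,-39,7],[0.003,-0.002,-0.007],-1],[[-2,-39,7],[0.003,-0.002,-0.007],-1],[[0,0,0],[0,0,0],-1],[[0,0,0],[0,0,0],-1],[[0,0,0],[0,0,0],-1]]'

```text
clock: 5.23
tcp_pos: [0.4757, 0.3097, 0.3796]
tool_rot: [0.001, 1.0, -0.009, 0.003]
contact_force: [0.3, -0.9, -0.3]
finger_gap: 0.998
```

```bash
python3 - <<'E'
from h import *
im,ci=snap("w3")
for l in ["wax_pot","plaster_model"]: print(l,[(d["score"],np.round(d["box"],1)) for d in env.search_frame("wrist",l)][:3])
state()
E
```

```text
t 5.23 tcp [0.4757 0.3097 0.3796] yaw -0.017 zax [ 0.007 -0.001 -1.   ] F [ 0.3 -0.9 -0.3] gap 0.998 q [ 0.38  0.48  1.61 -0.    1.05  0.4 ]
wax_pot [(0.88, array([260.3,  51.7, 307.1, 102.6]))]
plaster_model [(0.75, array([335.4, 154.9, 405.1, 216. ]))]
t 5.38 tcp [0.4759 0.3086 0.38  ] yaw -0.019 zax [ 0.007 -0.002 -1.   ] F [-0.5  0.7 -0.2] gap 1.002 q [ 0.38  0.48  1.61 -0.    1.05  0.4 ]
```

View pics/w3.png

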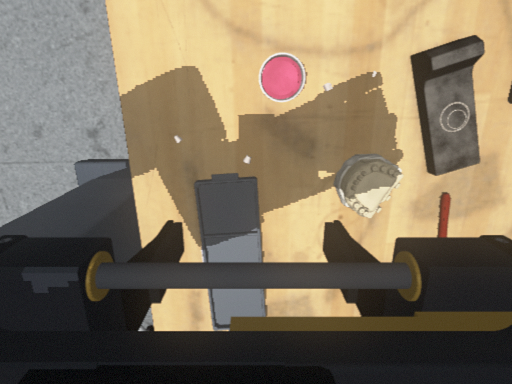

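```bash
python3 - <<'E'
from h import *
ci=pickle.load(open("w3.pkl","rb"))
w=onz(ci,282.5,77,.021);print(w, onz(ci,283.5,77,.021+.008))
d=go(w[0],w[1],.25,0)
E
```

```text
[0.51208582 0.41288554 0.021     ] [0.51232932 0.41240796 0.029     ]
t 5.38 tcp [0.4759 0.3086 0.38  ] yaw -0.019 zax [ 0.007 -0.002 -1.   ] F [-0.5  0.7 -0.2] gap 1.002 q [ 0.38  0.48  1.61 -0.    1.05  0.4 ]
shift [  33.3 -105.1  130.1] rot [ 0.001 -0.007 -0.019] rows>=4.1
```

Emit:
play_rows --increments '[[[5.5,-17.5,22],[0,-0.001,-0.004],-1],[[5.5,-17.5,22],[0,-0.001,-0.004],-1],[[5.5,-17.5,22],[0,-0.001,-0.004],-1],[[5.5,-17.5,22],[0,-0.001,-0.004],-1],[[5.5,-17.5,22],[0,-0.001,-0.004],-1],[[5.5,-17.5,20],[0,-0.001,-0.004],-1],[[0,0,0],[0,0,0],-1],[[0,0,0],[0,0,0],-1]]'

```text
clock: 6.05
tcp_pos: [0.5196, 0.405, 0.2506]
tool_rot: [0.0, 1.0, -0.007, 0.005]
contact_force: [0.6, -0.2, 0.8]
finger_gap: 0.999
```

```bash
python3 -c "
from h import *
go(.5122,.4128,.1925,0)"
```

```text
t 6.05 tcp [0.5196 0.405  0.2506] yaw -0.014 zax [ 0.01 -0.   -1.  ] F [ 0.6 -0.2  0.8] gap 0.999 q [ 0.49  0.76  1.46 -0.01  0.92  0.51]
shift [-8.  -7.7 58.1] rot [ 0.    -0.01  -0.014] rows>=1.4
```

Emit:
play_rows --increments '[[[-3,-3,15],[0,-0.003,-0.005],-1],[[-3,-3,15],[0,-0.003,-0.005],-1],[[-2,-2,15],[0,-0.003,-0.005],-1],[[0,0,13],[0,0,0],-1],[[0,0,0],[0,0,0],-1],[[0,0,0],[0,0,0],-1]]'

```text
clock: 6.55
tcp_pos: [0.5122, 0.4092, 0.1905]
tool_rot: [0.0, 1.0, -0.001, 0.001]
contact_force: [0.8, -0.4, 0.3]
finger_gap: 1.001
```

```bash
python3 -c "
from h import *
go(.5122,.4128,.1925,0)
im,ci=snap('w4')
print(proj(ci,[.5122,.4128,.021]))"
```

```text
t 6.55 tcp [0.5122 0.4092 0.1905] yaw -0.003 zax [ 0.001 -0.    -1.   ] F [ 0.8 -0.4  0.3] gap 1.001 q [ 0.5   0.84  1.48 -0.    0.81  0.51]
shift [-0.  -3.6 -2. ] rot [ 0.    -0.001 -0.003] rows>=0.1
t 6.55 tcp [0.5122 0.4092 0.1905] yaw -0.003 zax [ 0.001 -0.    -1.   ] F [ 0.8 -0.4  0.3] gap 1.001 q [ 0.5   0.84  1.48 -0.    0.81  0.51]
[252.57321474 242.66097287]
```

View pics/w4.png

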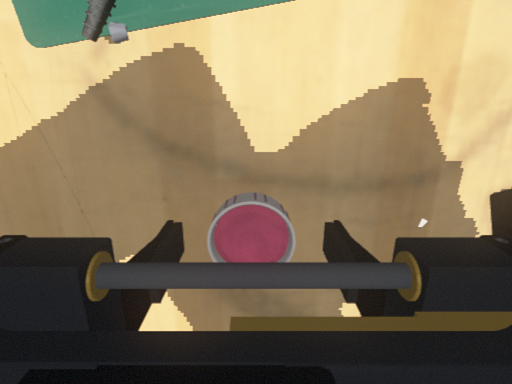

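Emit:
play_rows --increments '[[[0,-5,-1.5],[0,0,0],-1],[[0,0,0],[0,0,0],-1],[[0,0,0],[0,0,0],0.3],[[0,0,0],[0,0,0],1],[[0,0,0],[0,0,0],1],[[0,0,0],[0,0,0],1],[[0,0,0],[0,0,0],1],[[0,0,0],[0,0,0],1],[[0,0,0],[0,0,0],1],[[0,0,0],[0,0,0],1]]'

```text
clock: 7.43
tcp_pos: [0.5131, 0.4154, 0.1956]
tool_rot: [-0.001, 1.0, -0.001, 0.003]
contact_force: [0.5, 0.3, -0.3]
finger_gap: 0.56
```

```bash
python3 -c "
from h import *
state()
im,ci=snap('w5')"
```

```text
t 7.43 tcp [0.5131 0.4154 0.1956] yaw -0.003 zax [ 0.006  0.002 -1.   ] F [ 0.5  0.3 -0.3] gap 0.560 q [ 0.51  0.84  1.47 -0.    0.82  0.52]
t 7.43 tcp [0.5131 0.4154 0.1956] yaw -0.003 zax [ 0.006  0.002 -1.   ] F [ 0.5  0.3 -0.3] gap 0.560 q [ 0.51  0.84  1.47 -0.    0.82  0.52]
```

View pics/w5.png

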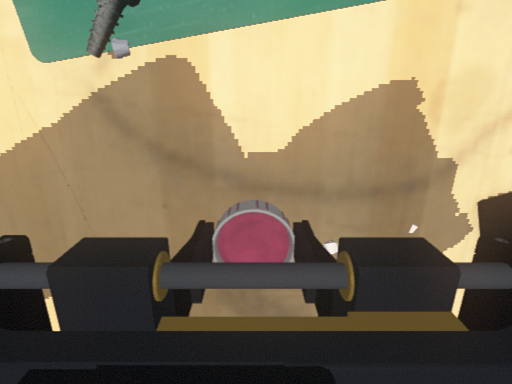

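Emit:
play_rows --increments '[[[0,0,0],[0,0,0],-1],[[0,0,0],[0,0,0],-1],[[0,0,4],[0,0,0],-1],[[0,0,1],[0,0,0],-1],[[0,0,0],[0,0,0],1],[[0,0,0],[0,0,0],1],[[0,0,0],[0,0,0],1],[[0,0,0],[0,0,0],1],[[0,0,0],[0,0,0],1],[[0,0,0],[0,0,0],1],[[0,0,0],[0,0,0],1]]'

```text
clock: 8.4
tcp_pos: [0.5132, 0.4152, 0.1895]
tool_rot: [-0.001, 1.0, -0.001, 0.003]
contact_force: [0.8, 0.8, 0.1]
finger_gap: 0.558
```

```bash
python3 -c "
from h import *
go(.513,.415,.30,0)"
```

```text
t 8.40 tcp [0.5132 0.4152 0.1895] yaw -0.003 zax [ 0.006  0.002 -1.   ] F [0.8 0.8 0.1] gap 0.558 q [ 0.51  0.85  1.47 -0.    0.82  0.52]
shift [   0.5    0.  -110.5] rot [-0.002 -0.006 -0.003] rows>=2.6
```

Emit:
play_rows --increments '[[[0,0,-20],[0,0,0],1],[[0,0,-30],[0,0,0],1],[[0,0,-30],[0,0,0],1],[[-4,20,-10],[0,0,-0.005],1],[[-5,38,0],[0,0,-0.005],1],[[-5,38,0],[0,0,-0.005],1],[[-5,38,0],[0,0,-0.005],1],[[-5,38,0],[0,0,-0.005],1],[[-5,38,0],[0,0,-0.005],1],[[-5,38,0],[0,0,-0.005],1],[[-5,38,0],[0,0,-0.005],1],[[-5,38,0],[0,0,-0.005],1],[[-5,38,0],[0,0,-0.005],1],[[-5,38,0],[0,0,-0.005],1],[[-5,38,0],[0,0,-0.005],1],[[-5,38,0],[0,0,-0.005],1],[[-5,38,0],[0,0,-0.005],1],[[-4,20,0],[0,0,0],1],[[0,0,0],[0,0,0],1],[[0,0,0],[0,0,0],1]]'

```text
clock: 10.07
tcp_pos: [0.4592, -0.1435, 0.2827]
tool_rot: [-0.0, 0.999, 0.038, 0.013]
contact_force: [-0.9, -0.0, -0.6]
finger_gap: 0.56
```

```bash
python3 -c "
from h import *
go(.4377,-.1236,.24,.066)"
```

```text
t 10.07 tcp [ 0.4592 -0.1435  0.2827] yaw 0.076 zax [ 0.025  0.001 -1.   ] F [-0.9 -0.  -0.6] gap 0.560 q [-0.54  0.54  1.91  0.02  0.68 -0.63]
shift [-21.  -21.5  42.1] rot [ 0.    -0.025  0.01 ] rows>=1.2
```

Emit:
play_rows --increments '[[[-7,-7,12],[0,-0.008,0.003],1],[[-7,-7,14],[0,-0.008,0.003],1],[[-7,-7,12],[0,-0.008,0.003],1],[[0,0,0],[0,0,0],1],[[0,0,0],[0,0,0],1],[[0,0,0],[0,0,0],1]]'

```text
clock: 10.57
tcp_pos: [0.4378, -0.1187, 0.2447]
tool_rot: [0.0, 0.999, 0.036, 0.001]
contact_force: [-0.4, 0.9, -0.9]
finger_gap: 0.557
```

```bash
python3 -c "
from h import *
im,ci=snap('w6')
go(.4377,-.1236,.195,.066)"
```

```text
t 10.57 tcp [ 0.4378 -0.1187  0.2447] yaw 0.072 zax [ 0.003 -0.001 -1.   ] F [-0.4  0.9 -0.9] gap 0.557 q [-0.51  0.6   1.99  0.    0.55 -0.59]
t 10.62 tcp [ 0.4381 -0.119   0.2449] yaw 0.072 zax [ 0.004 -0.001 -1.   ] F [0.5 0.1 0.1] gap 0.560 q [-0.51  0.6   1.99  0.    0.55 -0.59]
shift [-1.   4.5 49.9] rot [ 0.001 -0.004  0.006] rows>=1.2
```

View pics/w6.png

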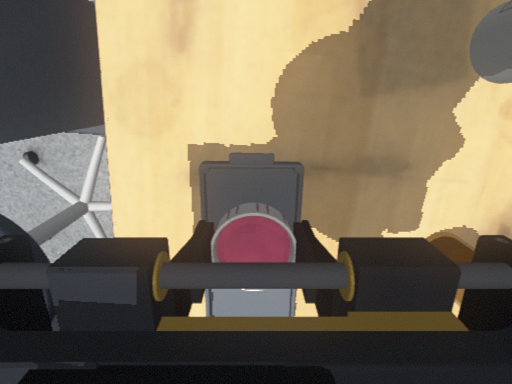

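```bash
python3 -c "
from h import *
ci=pickle.load(open('w6.pkl','rb'))
for zz in (.0,.012): 
  a=onz(ci,201,164,zz);b=onz(ci,302,165,zz);print(a,b,np.linalg.norm(a-b))
c=np.array([.440,-.1615]);t=.066;R=np.array([[np.cos(t),-np.sin(t)],[np.sin(t),np.cos(t)]])
print(c+R@[-.04,.078],c+R@[.04,.078])
"
```

```text
[ 0.39511137 -0.08914531  0.        ] [ 0.47507759 -0.08420388  0.        ] 0.0801187495891378
[ 0.39708066 -0.08625526  0.012     ] [ 0.47276384 -0.08157849  0.012     ] 0.07582753213669391
[ 0.39494283 -0.08630791] [ 0.47476865 -0.08103174]
```

Emit:
play_rows --increments '[[[0,2,14],[0,0,0.002],1],[[0,2,14],[0,0,0.002],1],[[-1,1,11],[0,-0.002,0],1],[[0,0,5],[0,0,0],1],[[0,0,0],[0,0,0],1],[[0,0,0],[0,0,0],1]]'

```text
clock: 11.12
tcp_pos: [0.4429, -0.1251, 0.2037]
tool_rot: [0.005, 0.999, 0.035, 0.008]
contact_force: [0.4, -0.7, -0.8]
finger_gap: 0.556
```

```bash
python3 -c "
from h import *
go(.4377,-.1236,.194,.066)"
```

```text
t 11.12 tcp [ 0.4429 -0.1251  0.2037] yaw 0.071 zax [ 0.016 -0.009 -1.   ] F [ 0.4 -0.7 -0.8] gap 0.556 q [-0.52  0.69  2.    0.    0.44 -0.59]
shift [-5.2 -2.   9.6] rot [ 0.01  -0.016  0.005] rows>=0.3
```

Emit:
play_rows --increments '[[[-3,0,3],[0.005,-0.008,0],1],[[-2,0,3],[0.005,-0.008,0],1],[[0,0,1],[0,0,0],1],[[0,0,0],[0,0,0],1],[[0,0,0],[0,0,0],1]]'

```text
clock: 11.53
tcp_pos: [0.4383, -0.1258, 0.1981]
tool_rot: [0.001, 0.999, 0.035, 0.001]
contact_force: [-0.4, 0.1, -0.9]
finger_gap: 0.559
```

```bash
python3 -c "
from h import *
go(.4377,-.1236,.194,.066)"
```

```text
t 11.53 tcp [ 0.4383 -0.1258  0.1981] yaw 0.071 zax [ 0.002 -0.001 -1.   ] F [-0.4  0.1 -0.9] gap 0.559 q [-0.53  0.7   2.   -0.    0.44 -0.6 ]
shift [-0.5 -2.3  4.1] rot [ 0.001 -0.002  0.005] rows>=0.1
```

Emit:
play_rows --increments '[[[0,-1,2],[0,0,0],1],[[0,0,1.5],[0,0,0],1],[[0,0,0],[0,0,0],1],[[0,0,0],[0,0,0],1]]'

```text
clock: 11.87
tcp_pos: [0.4383, -0.1247, 0.1946]
tool_rot: [0.001, 0.999, 0.035, 0.001]
contact_force: [-0.5, -0.4, -0.1]
finger_gap: 0.558
```

```bash
python3 -c "
from h import *
go(.4377,-.1236,.194,.066)"
```

```text
t 11.87 tcp [ 0.4383 -0.1247  0.1946] yaw 0.071 zax [ 0.003 -0.002 -1.   ] F [-0.5 -0.4 -0.1] gap 0.558 q [-0.52  0.71  2.   -0.    0.43 -0.59]
shift [-0.5 -1.2  0.6] rot [ 0.002 -0.002  0.005] rows>=0.0
```

Emit:
play_rows --increments '[[[0,0,0],[0,0,0],-0.5],[[0,0,0],[0,0,0],-0.5],[[0,0,0],[0,0,0],-0.5],[[0,0,-8],[0,0,0],-0.5],[[0,0,-20],[0,0,0],-1],[[0,0,-35],[0,0,0],-1],[[0,0,-35],[0,0,0],-1],[[17,31,-8],[0,0,0.008],-1],[[17,31,-8],[0,0,0.008],-1],[[17,31,-8],[0,0,0.008],-1],[[17,31,-8],[0,0,0.008],-1],[[17,31,-8],[0,0,0.008],-1],[[17,31,-8],[0,0,0.008],-1],[[17,31,-8],[0,0,0.008],-1],[[17,31,-8],[0,0,0.008],-1],[[0,0,0],[0,0,0],-1],[[0,0,0],[0,0,0],-1],[[0,0,0],[0,0,0],-1]]'

```text
clock: 13.37
tcp_pos: [0.5848, -0.3733, 0.3725]
tool_rot: [0.001, 1.0, 0.003, -0.001]
contact_force: [0.7, 0.1, 1.0]
finger_gap: 1.0
```

```bash
python3 - <<'E'
from h import *
im,ci=snap("w7")
for l in ["carton","bottle_1","wax_pot"]: print(l,[(d["score"],np.round(d["box"],1)) for d in env.search_frame("wrist",l)][:3])
E
```

```text
t 13.37 tcp [ 0.5848 -0.3733  0.3725] yaw 0.006 zax [-0.001 -0.003 -1.   ] F [0.7 0.1 1. ] gap 1.000 q [-0.73  0.66  1.28 -0.    1.21 -0.73]
carton [(0.97, array([253. ,  82.5, 306.8, 146.1]))]
bottle_1 [(0.92, array([168.2, 185.2, 214.6, 238. ]))]
wax_pot []
```

View pics/w7.png

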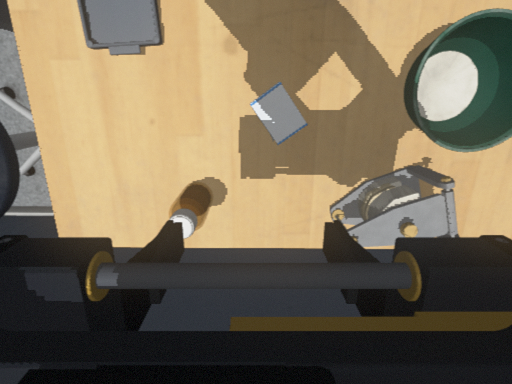

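```bash
python3 - <<'E'
from h import *
im=cv2.imread("pics/w7.png")
cv2.imwrite("pics/w7z.png",cv2.resize(im[70:245,150:320],None,fx=3.4,fy=3.4,interpolation=cv2.INTER_CUBIC))
E
```

```text
(no output)
```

View pics/w7z.png

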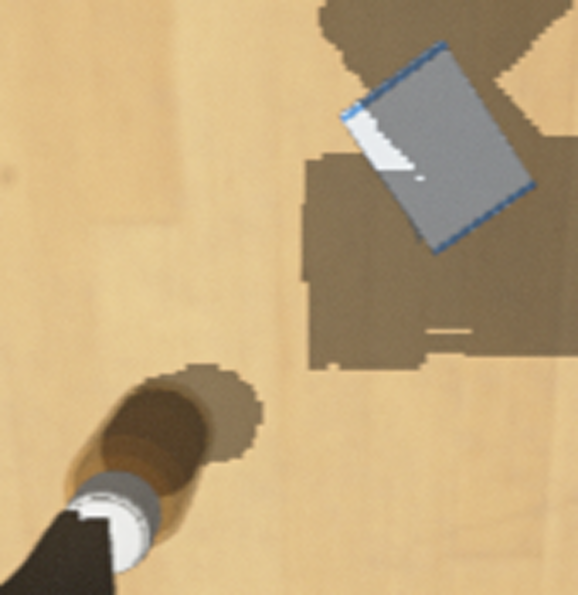

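```bash
python3 - <<'E'
from h import *
ci=pickle.load(open("w7.pkl","rb"))
z=lambda p:(150+p[0]/3.4,70+p[1]/3.4)
P=np.array([onz(ci,*z(p),.022)[:2] for p in [(343,117),(443,43),(535,184),(434,252)]])
print(P,P.mean(0))
for i in range(4): d=P[(i+1)%4]-P[i];print(np.linalg.norm(d),np.arctan2(d[1],d[0]))
print("botA",onz(ci,*z((109,531)),.095),onz(ci,*z((157,443)),0))
go(*P.mean(0),.25,.54)
E
```

```text
[[ 0.58157464 -0.29869528]
 [ 0.61304704 -0.27602213]
 [ 0.64485864 -0.31947745]
 [ 0.6123461  -0.34211323]] [ 0.61295661 -0.30907702]
0.03878896327012286 0.6242953759379004
0.05385482457230376 -0.9388805859350684
0.03961620780393774 -2.5334101016468464
0.05321655218424784 2.187355074747882
botA [ 0.5156426  -0.41111175  0.095     ] [ 0.51105225 -0.41920801  0.        ]
t 13.57 tcp [ 0.5845 -0.3717  0.3717] yaw 0.007 zax [-0.003 -0.001 -1.   ] F [ 0.2 -0.3 -0.7] gap 1.003 q [-0.73  0.65  1.28 -0.    1.21 -0.73]
shift [ 29.2 -62.4 121.6] rot [-0.     0.003 -0.533] rows>=3.4
```

Emit:
play_rows --increments '[[[0,0,12],[0,0,-0.102],-1],[[0,0,12],[0,0,-0.102],-1],[[0,0,12],[0,0,-0.102],-1],[[0,0,12],[0,0,-0.102],-1],[[0,0,12],[0,0,-0.102],-1],[[0,0,12],[0,0,-0.102],-1],[[0,0,0],[0,0,0],-1],[[0,0,0],[0,0,0],-1]]'

```text
clock: 14.23
tcp_pos: [0.5823, -0.3624, 0.2975]
tool_rot: [-0.004, 0.947, 0.321, -0.003]
contact_force: [-0.2, 1.0, -0.0]
finger_gap: 0.998
```

```bash
python3 -c "
from h import *
go(.613,-.309,.24,.62)"
```

```text
t 14.23 tcp [ 0.5823 -0.3624  0.2975] yaw 0.654 zax [-0.008  0.005 -1.   ] F [-0.2  1.  -0. ] gap 0.998 q [-0.72  0.73  1.35 -0.    1.07 -1.37]
shift [ 57.  -23.2  57.5] rot [-0.009  0.004  0.034] rows>=2.0
```

Emit:
play_rows --increments '[[[14,-6,10],[-0.002,0.001,0.008],-1],[[14,-6,14],[-0.002,0.001,0.008],-1],[[14,-6,16],[-0.002,0.001,0.008],-1],[[12,-5,12],[-0.002,0.001,0.008],-1],[[0,0,0],[0,0,0],-1],[[0,0,0],[0,0,0],-1],[[0,0,0],[0,0,0],-1]]'

```text
clock: 14.82
tcp_pos: [0.6133, -0.309, 0.2506]
tool_rot: [0.003, 0.954, 0.299, 0.002]
contact_force: [-0.5, -0.5, 0.2]
finger_gap: 0.998
```

```bash
python3 -c "
from h import *
im,ci=snap('w8')
go(.613,-.309,.193,.62)"
```

```text
t 14.82 tcp [ 0.6133 -0.309   0.2506] yaw 0.607 zax [ 0.005 -0.004 -1.   ] F [-0.5 -0.5  0.2] gap 0.998 q [-0.63  0.79  1.38 -0.    0.97 -1.24]
t 14.87 tcp [ 0.6134 -0.3095  0.2511] yaw 0.607 zax [ 0.006 -0.005 -1.   ] F [-0.3 -0.7  0.4] gap 1.004 q [-0.63  0.79  1.38 -0.    0.97 -1.24]
shift [-0.2 -1.  58.1] rot [ 0.008 -0.002 -0.013] rows>=1.4
```

View pics/w8.png

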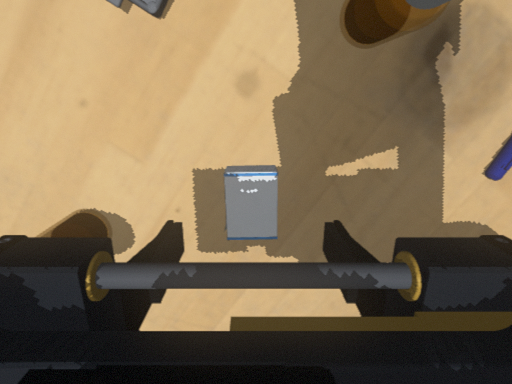

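Emit:
play_rows --increments '[[[0,0,15],[0.002,-0.001,-0.004],-1],[[0,0,15],[0.002,-0.001,-0.004],-1],[[0,0,14],[0.002,0,-0.004],-1],[[0,0,9],[0,0,0],-1],[[0,0,0],[0,0,0],-1],[[0,0,0],[0,0,0],-1],[[0,0,0],[0,0,0],-1]]'

```text
clock: 15.45
tcp_pos: [0.6124, -0.3135, 0.1937]
tool_rot: [0.002, 0.953, 0.302, 0.0]
contact_force: [0.1, -0.0, 0.2]
finger_gap: 1.005
```

```bash
python3 -c "
from h import *
im,ci=snap('w9')
go(.613,-.309,.193,.62)
print(proj(ci,[.613,-.309,.022]))"
```

```text
t 15.45 tcp [ 0.6124 -0.3135  0.1937] yaw 0.615 zax [ 0.002 -0.003 -1.   ] F [ 0.1 -0.   0.2] gap 1.005 q [-0.63  0.87  1.39 -0.    0.88 -1.25]
t 15.50 tcp [ 0.6124 -0.3135  0.1939] yaw 0.615 zax [ 0.002 -0.003 -1.   ] F [ 0.6  0.  -0.7] gap 0.999 q [-0.63  0.87  1.39 -0.    0.88 -1.25]
shift [ 3.1 -3.3  0.9] rot [ 0.004  0.    -0.005] rows>=0.1
[257.3510674  240.28797599]
```

View pics/w9.png

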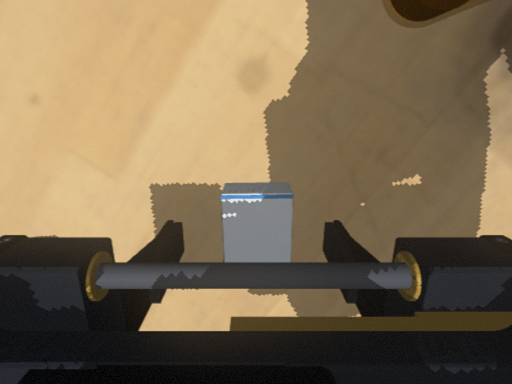

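Emit:
play_rows --increments '[[[2,-3,1],[0,0,0],-1],[[0,0,0],[0,0,0],-1],[[0,0,0],[0,0,0],1],[[0,0,0],[0,0,0],1],[[0,0,0],[0,0,0],1],[[0,0,0],[0,0,0],1],[[0,0,0],[0,0,0],1],[[0,0,0],[0,0,0],1],[[0,0,0],[0,0,0],1],[[0,0,0],[0,0,0],1]]'

```text
clock: 16.33
tcp_pos: [0.6134, -0.3097, 0.1959]
tool_rot: [0.004, 0.953, 0.303, 0.002]
contact_force: [-1.2, -0.8, -0.1]
finger_gap: 0.479
```

```bash
python3 -c "
from h import *
go(.613,-.309,.193,.62)"
```

```text
t 16.33 tcp [ 0.6134 -0.3097  0.1959] yaw 0.615 zax [ 0.006 -0.006 -1.   ] F [-1.2 -0.8 -0.1] gap 0.479 q [-0.63  0.86  1.4  -0.    0.87 -1.24]
shift [ 0.1 -0.9  2.9] rot [ 0.009 -0.002 -0.005] rows>=0.1
```

Emit:
play_rows --increments '[[[0,0,-20],[0,0,0],1],[[0,0,-30],[0,0,0],1],[[0,0,-30],[0,0,0.09],1],[[0,0,-30],[0,0,0.09],1],[[0,0,-20],[0,0,0.095],1],[[0,0,-10],[0,0,0.095],1],[[0,0,0],[0,0,0.095],1],[[0,0,0],[0,0,0.095],1],[[0,0,0],[0,0,0],1],[[0,0,0],[0,0,0],1]]'

```text
clock: 17.17
tcp_pos: [0.6117, -0.3087, 0.3405]
tool_rot: [0.002, 1.0, 0.015, 0.001]
contact_force: [0.6, 0.2, -0.0]
finger_gap: 0.453
```

```bash
python3 -c "
from h import *
go(.445,.253,.32,.042)"
```

```text
t 17.17 tcp [ 0.6117 -0.3087  0.3405] yaw 0.030 zax [ 0.002 -0.003 -1.   ] F [ 0.6  0.2 -0. ] gap 0.453 q [-0.63  0.68  1.33 -0.    1.13 -0.66]
shift [-149.8 -566.5   18.5] rot [ 0.003 -0.002 -0.012] rows>=14.1
```

Emit:
play_rows --increments '[[[-15,-25,0],[0,0,-0.001],1],[[-18,-35,0],[0,0,-0.001],1],[[-18,-35,1],[0,0,-0.001],1],[[-18,-35,1],[0,0,-0.001],1],[[-15,-37,1],[0,0,-0.001],1],[[-12,-38,1],[0,0,-0.001],1],[[-12,-38,1],[0,0,-0.001],1],[[-10,-38,1],[0,0,-0.001],1],[[-6,-38,1],[0,0,0],1],[[-6,-38,1],[0,0,0],1],[[-6,-38,1],[0,0,0],1],[[-6,-38,1],[0,0,0],1],[[-4,-38,1],[0,0,0],1],[[-4,-38,1],[0,0,0],1],[[0,-38,1],[0,0,0],1],[[0,-20,1],[0,0,0],1],[[0,0,0],[0,0,0],1],[[0,0,0],[0,0,0],1],[[0,0,0],[0,0,0],1]]'

```text
clock: 18.75
tcp_pos: [0.4216, 0.2712, 0.3142]
tool_rot: [0.004, 0.999, 0.039, -0.001]
contact_force: [-0.3, -0.2, -0.7]
finger_gap: 0.449
```

```bash
python3 -c "
from h import *
go(.445,.253,.24,.042)"
```

```text
t 18.75 tcp [0.4216 0.2712 0.3142] yaw 0.078 zax [-0.002 -0.008 -1.   ] F [-0.3 -0.2 -0.7] gap 0.449 q [ 0.35  0.5   1.83 -0.01  0.82  0.28]
shift [22.1 19.4 74.3] rot [0.008 0.003 0.036] rows>=1.9
```

Emit:
play_rows --increments '[[[5,4,15],[0.002,0.001,0.008],1],[[6,5,20],[0.002,0.001,0.009],1],[[6,5,20],[0.002,0.001,0.009],1],[[5,5,15],[0.002,0,0.009],1],[[0,0,0],[0,0,0],1],[[0,0,0],[0,0,0],1],[[0,0,0],[0,0,0],1]]'

```text
clock: 19.33
tcp_pos: [0.4478, 0.244, 0.2433]
tool_rot: [0.001, 1.0, 0.018, 0.0]
contact_force: [0.5, 0.3, 0.3]
finger_gap: 0.455
```

```bash
python3 -c "
from h import *
im,ci=snap('w10')
go(.445,.253,.2015,.042)"
```

```text
t 19.33 tcp [0.4478 0.244  0.2433] yaw 0.035 zax [ 0.    -0.002 -1.   ] F [0.5 0.3 0.3] gap 0.455 q [ 0.28  0.64  1.85 -0.    0.65  0.25]
t 19.38 tcp [0.4478 0.2442 0.2436] yaw 0.036 zax [ 0.001 -0.001 -1.   ] F [ 0.4 -0.1 -0.2] gap 0.452 q [ 0.28  0.64  1.85 -0.    0.65  0.25]
shift [-2.6 -9.  42. ] rot [ 0.001 -0.001 -0.006] rows>=1.0
```

View pics/w10.png

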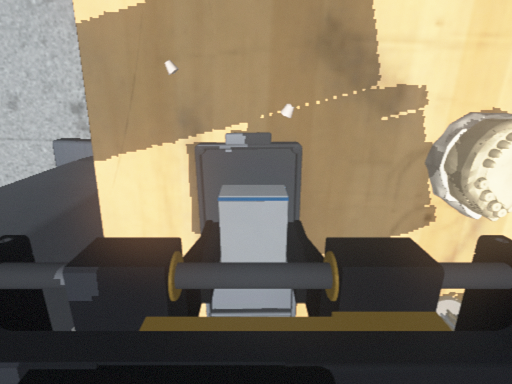

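```bash
python3 -c "
from h import *
ci=pickle.load(open('w10.pkl','rb'))
for zz in (.0,.012): 
  a=onz(ci,197,145,zz);b=onz(ci,301,144,zz);print(a,b,np.linalg.norm(a-b))
c=np.array([.448,.1777]);t=.042;R=np.array([[np.cos(t),-np.sin(t)],[np.sin(t),np.cos(t)]])
print(c+R@[-.04,.116],c+R@[.04,.116])
h=.243-.1959
print('carton top far edge', [onz(ci,u,200,.022+h) for u in (220,286)], 'ctr',np.array([.4478,.244])+[0,.028])
"
```

```text
[0.40304798 0.29014858 0.        ] [0.48322523 0.29380877 0.        ] 0.08026074727610565
[0.40530202 0.29217215 0.012     ] [0.4811565  0.29563501 0.012     ] 0.07593348520375887
[0.40316471 0.2919182 ] [0.48309416 0.29527721]
carton top far edge [array([0.4283133, 0.2710878, 0.0691   ]), array([0.46556986, 0.27242474, 0.0691    ])] ctr [0.4478 0.272 ]
```

Emit:
play_rows --increments '[[[-1,-3,10],[0,0,-0.003],1],[[-1,-3,12],[0,0,-0.003],1],[[-1,-2,10],[0,0,0],1],[[0,0,4],[0,0,0],1],[[0,0,0],[0,0,0],1],[[0,0,0],[0,0,0],1]]'

```text
clock: 19.88
tcp_pos: [0.4444, 0.2535, 0.2083]
tool_rot: [-0.0, 1.0, 0.022, 0.004]
contact_force: [-0.2, -0.3, -0.8]
finger_gap: 0.453
```

```bash
python3 -c "
from h import *
go(.445,.253,.2005,.042)"
```

```text
t 19.88 tcp [0.4444 0.2535 0.2083] yaw 0.044 zax [ 0.008  0.001 -1.   ] F [-0.2 -0.3 -0.8] gap 0.453 q [ 0.3   0.7   1.86 -0.    0.57  0.26]
shift [0.5 0.5 7.8] rot [-0.    -0.008  0.002] rows>=0.2
```

Emit:
play_rows --increments '[[[0,0,4],[0,-0.004,0],1],[[0,0,3],[0,-0.004,0],1],[[0,0,0],[0,0,0],1],[[0,0,0],[0,0,0],1]]'

```text
clock: 20.22
tcp_pos: [0.4446, 0.2539, 0.2015]
tool_rot: [-0.0, 1.0, 0.022, 0.0]
contact_force: [0.2, 0.1, -0.7]
finger_gap: 0.453
```

```bash
python3 -c "
from h import *
go(.445,.253,.2005,.042)"
```

```text
t 20.22 tcp [0.4446 0.2539 0.2015] yaw 0.045 zax [ 0.001  0.001 -1.   ] F [ 0.2  0.1 -0.7] gap 0.453 q [0.3  0.72 1.86 0.   0.56 0.25]
shift [0.3 0.9 1. ] rot [-0.001 -0.001  0.003] rows>=0.0
```

Emit:
play_rows --increments '[[[0,0,0],[0,0,0],-0.4],[[0,0,0],[0,0,0],-0.4],[[0,0,0],[0,0,0],-0.4],[[0,0,-8],[0,0,0],-0.4],[[0,0,-20],[0,0,0],-0.8],[[0,0,-30],[0,0,0],-1],[[0,0,-30],[0,0,0],-1],[[0,0,-10],[0,0,0],-1],[[0,0,0],[0,0,0],-1]]'

```text
clock: 20.97
tcp_pos: [0.4446, 0.2534, 0.3055]
tool_rot: [-0.0, 1.0, 0.022, -0.0]
contact_force: [0.7, 0.7, -0.3]
finger_gap: 0.961
```

```bash
python3 - <<'E'
from h import *
T=env.camera_info("top")
im=env.get_image("top");cv2.imwrite("pics/top2.png",cv2.resize(im[100:240,100:400],None,fx=2.6,fy=2.6,interpolation=cv2.INTER_CUBIC))
for u,v in [(313,118),(280,120),(212,123),(150,126),(0,132)]: print(onz(T,u,v,.1975))
go(.60,.10,.35,0)
E
```

```text
[ 0.75520519 -0.20691497  0.1975    ]
[ 0.74959227 -0.10070155  0.1975    ]
[0.7417329  0.11731787 0.1975    ]
[0.73373619 0.31520934 0.1975    ]
[0.71860642 0.79060601 0.1975    ]
t 21.02 tcp [0.4446 0.2534 0.3049] yaw 0.044 zax [-0.001  0.    -1.   ] F [0.5 0.5 1. ] gap 0.975 q [0.3  0.53 1.81 0.   0.81 0.25]
shift [148.5 160.  -45.3] rot [-0.     0.001  0.044] rows>=5.3
```

View pics/top2.png

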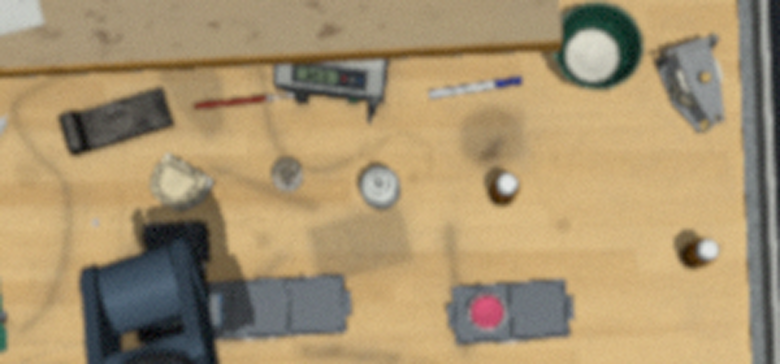

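Emit:
play_rows --increments '[[[24,27,-6],[0,0,0.007],-1],[[24,27,-6],[0,0,0.007],-1],[[24,27,-6],[0,0,0.007],-1],[[24,27,-6],[0,0,0.007],-1],[[24,27,-6],[0,0,0.007],-1],[[24,27,-6],[0,0,0.007],-1],[[0,0,0],[0,0,0],-1],[[0,0,0],[0,0,0],-1],[[0,0,0],[0,0,0],-1]]'

```text
clock: 21.77
tcp_pos: [0.5956, 0.0879, 0.3331]
tool_rot: [0.001, 1.0, 0.002, -0.008]
contact_force: [-0.7, 1.0, -0.3]
finger_gap: 1.0
```

```bash
python3 - <<'E'
from h import *
im,ci=snap("w11")
for l in ["bur_jar"]: print(l,[(d["score"],np.round(d["box"],1)) for d in env.search_frame("wrist",l)][:3])
cv2.imwrite("pics/w11z.png",cv2.resize(im[90:230,200:400],None,fx=4,fy=4,interpolation=cv2.INTER_CUBIC))
E
```

```text
t 21.77 tcp [0.5956 0.0879 0.3331] yaw 0.003 zax [-0.015 -0.002 -1.   ] F [-0.7  1.  -0.3] gap 1.000 q [-0.04  0.59  1.55 -0.    1.02 -0.04]
bur_jar [(0.61, array([267.1, 109. , 311.4, 154.9]))]
```

View pics/w11.png

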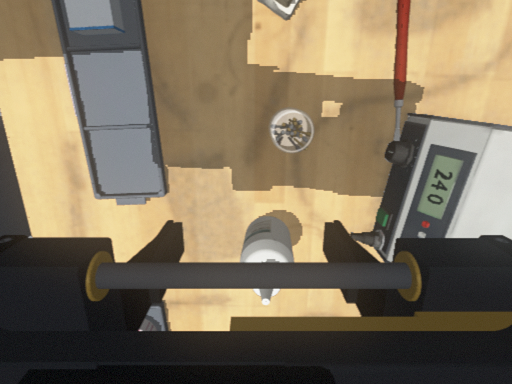

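View pics/w11z.png

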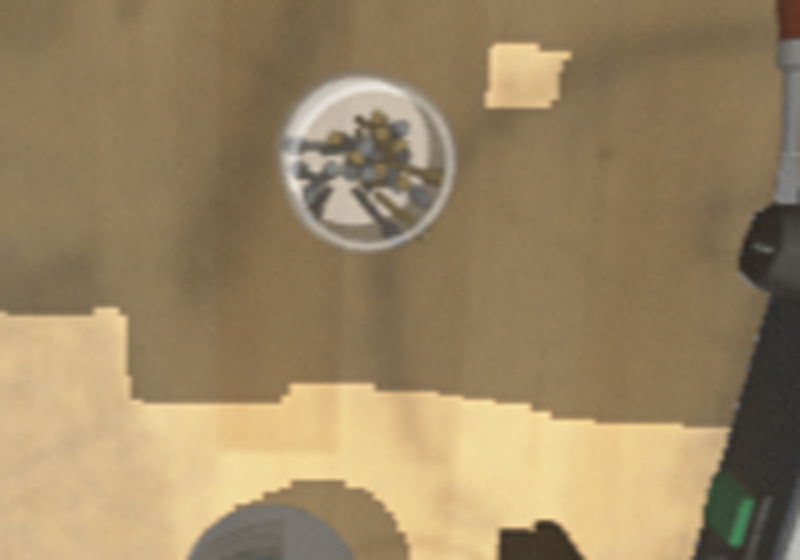

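```bash
python3 - <<'E'
from h import *
ci=pickle.load(open("w11.pkl","rb"))
print(onz(ci,292.2,130.7,.04), onz(ci,291,130,0), onz(ci,387,152,.03), onz(ci,408,120,.03))
go(.630,.140,.25,0)
E
```

```text
[0.62740707 0.14105342 0.04      ] [0.63086403 0.13728769 0.        ] [0.72228453 0.11988118 0.03      ] [0.73765897 0.15060738 0.03      ]
t 21.87 tcp [0.5946 0.089  0.333 ] yaw 0.005 zax [-0.017 -0.002 -1.   ] F [-1.5 -0.5 -0.4] gap 0.999 q [-0.04  0.59  1.56 -0.    1.02 -0.04]
shift [ 37.1 -50.9  82.3] rot [0.002 0.017 0.005] rows>=2.5
```

Emit:
play_rows --increments '[[[8,-13,10],[0,0.005,0.002],-1],[[8,-13,10],[0,0.005,0.002],-1],[[8,-13,15],[0,0.004,0],-1],[[7,-12,15],[0,0.003,0],-1],[[0,0,15],[0,0,0],-1],[[0,0,10],[0,0,0],-1],[[0,0,0],[0,0,0],-1],[[0,0,0],[0,0,0],-1]]'

```text
clock: 22.53
tcp_pos: [0.6199, 0.1529, 0.2507]
tool_rot: [0.0, 1.0, 0.007, -0.004]
contact_force: [-0.6, -0.5, -0.6]
finger_gap: 0.996
```

```bash
python3 - <<'E'
from h import *
go(.628,.1405,.197,0)
E
```

```text
t 22.53 tcp [0.6199 0.1529 0.2507] yaw 0.013 zax [-0.008 -0.001 -1.   ] F [-0.6 -0.5 -0.6] gap 0.996 q [ 0.07  0.74  1.51 -0.    0.9   0.05]
shift [ 8.3 12.5 53.6] rot [0.001 0.008 0.013] rows>=1.3
```

Emit:
play_rows --increments '[[[4,6,8],[0,0.004,0.006],-1],[[4,6,14],[0,0.003,0.006],-1],[[0,1,14],[0,0,0],-1],[[0,0,12],[0,0,0],-1],[[0,0,3],[0,0,0],-1],[[0,0,0],[0,0,0],-1],[[0,0,0],[0,0,0],-1]]'

```text
clock: 23.12
tcp_pos: [0.6301, 0.1365, 0.1971]
tool_rot: [0.001, 1.0, -0.001, 0.002]
contact_force: [-0.1, -0.0, -0.2]
finger_gap: 1.0
```

```bash
python3 - <<'E'
from h import *
im,ci=snap("w12")
go(.628,.1405,.197,0)
E
```

```text
t 23.12 tcp [0.6301 0.1365 0.1971] yaw -0.003 zax [ 0.005 -0.001 -1.   ] F [-0.1 -0.  -0.2] gap 1.000 q [ 0.04  0.82  1.51 -0.    0.8   0.04]
t 23.17 tcp [0.6302 0.1366 0.1974] yaw -0.002 zax [ 0.005 -0.001 -1.   ] F [1.  0.1 0.3] gap 1.003 q [ 0.04  0.82  1.51 -0.    0.8   0.04]
shift [-2.2 -3.9  0.4] rot [ 0.001 -0.005 -0.002] rows>=0.1
```

View pics/w12.png

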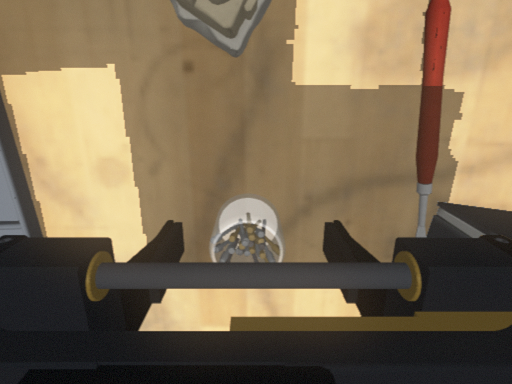

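Emit:
play_rows --increments '[[[-2,-3,0],[0,-0.003,0],-1],[[0,0,0],[0,0,0],-1],[[0,0,0],[0,0,0],1],[[0,0,0],[0,0,0],1],[[0,0,0],[0,0,0],1],[[0,0,0],[0,0,0],1],[[0,0,0],[0,0,0],1],[[0,0,0],[0,0,0],1],[[0,0,0],[0,0,0],1],[[0,0,0],[0,0,0],1]]'

```text
clock: 24.0
tcp_pos: [0.6287, 0.1406, 0.2007]
tool_rot: [0.001, 1.0, -0.001, 0.004]
contact_force: [-1.9, -0.6, 0.8]
finger_gap: 0.481
```

```bash
python3 - <<'E'
from h import *
go(.448,.1777,.33,.042)
E
```

```text
t 24.00 tcp [0.6287 0.1406 0.2007] yaw -0.002 zax [ 0.007 -0.001 -1.   ] F [-1.9 -0.6  0.8] gap 0.481 q [ 0.05  0.82  1.51 -0.    0.8   0.05]
shift [-179.8  -36.7 -130.7] rot [ 0.001 -0.007 -0.044] rows>=5.4
```

Emit:
play_rows --increments '[[[0,0,-15],[0,0,0],1],[[0,0,-30],[0,0,0],1],[[-5,0,-30],[0,0,0],1],[[-25,-6,-10],[0,-0.001,-0.007],1],[[-30,-6,0],[0,-0.001,-0.007],1],[[-30,-6,0],[0,-0.001,-0.007],1],[[-30,-6,0],[0,-0.001,-0.007],1],[[-30,-6,0],[0,-0.001,-0.007],1],[[-20,-6,0],[0,-0.001,-0.007],1],[[-10,0,0],[0,0,0],1],[[0,0,0],[0,0,0],1],[[0,0,0],[0,0,0],1],[[0,0,0],[0,0,0],1]]'

```text
clock: 25.08
tcp_pos: [0.4395, 0.1735, 0.2858]
tool_rot: [0.001, 1.0, 0.02, -0.001]
contact_force: [0.1, -0.3, -1.7]
finger_gap: 0.464
```

```bash
python3 - <<'E'
from h import *
go(.448,.1777,.24,.042)
E
```

```text
t 25.08 tcp [0.4395 0.1735 0.2858] yaw 0.040 zax [-0.001 -0.002 -1.   ] F [ 0.1 -0.3 -1.7] gap 0.464 q [ 0.14  0.53  1.92 -0.    0.7   0.1 ]
shift [ 8.7 -3.9 45.7] rot [ 0.002  0.001 -0.002] rows>=1.1
```

Emit:
play_rows --increments '[[[3,-1,12],[0,0,0],1],[[3,-1,17],[0,0,0],1],[[2,-1,15],[0,0,0],1],[[0,0,0],[0,0,0],1],[[0,0,0],[0,0,0],1],[[0,0,0],[0,0,0],1]]'

```text
clock: 25.58
tcp_pos: [0.4568, 0.1762, 0.2411]
tool_rot: [0.0, 1.0, 0.018, 0.006]
contact_force: [-0.2, 0.3, -1.7]
finger_gap: 0.467
```

```bash
python3 - <<'E'
from h import *
im,ci=snap("w13")
go(.448,.1777,.2057,.042)
E
```

```text
t 25.58 tcp [0.4568 0.1762 0.2411] yaw 0.037 zax [ 0.013  0.    -1.   ] F [-0.2  0.3 -1.7] gap 0.467 q [ 0.14  0.63  1.91 -0.    0.6   0.11]
t 25.63 tcp [0.4569 0.1762 0.2414] yaw 0.037 zax [ 0.014  0.    -1.   ] F [ 1.   0.1 -1.7] gap 0.465 q [ 0.14  0.63  1.91 -0.    0.6   0.11]
shift [-9.4 -1.8 35.6] rot [ 0.    -0.014 -0.005] rows>=0.9
```

View pics/w13.png

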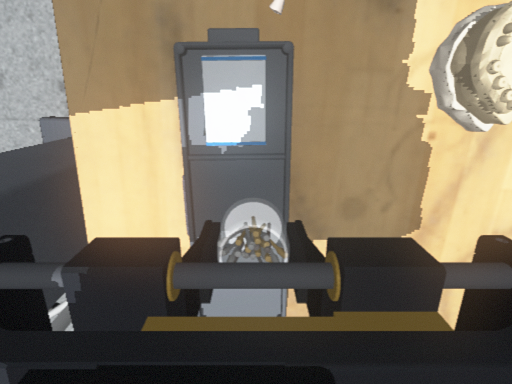

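Emit:
play_rows --increments '[[[-4,-1,8],[0,-0.006,-0.002],1],[[-4,0,10],[0,-0.006,-0.002],1],[[-2,0,8],[0,-0.004,0],1],[[-1,0,4],[0,0,0],1],[[0,0,0],[0,0,0],1],[[0,0,0],[0,0,0],1]]'

```text
clock: 26.13
tcp_pos: [0.4453, 0.1768, 0.21]
tool_rot: [0.0, 1.0, 0.02, -0.001]
contact_force: [0.2, -0.4, -1.8]
finger_gap: 0.463
```

```bash
python3 - <<'E'
from h import *
go(.448,.1777,.2055,.042)
E
```

```text
t 26.13 tcp [0.4453 0.1768 0.21  ] yaw 0.041 zax [-0.001 -0.    -1.   ] F [ 0.2 -0.4 -1.8] gap 0.463 q [ 0.14  0.68  1.94 -0.    0.52  0.1 ]
shift [ 2.8 -0.8  4.5] rot [ 0.     0.001 -0.001] rows>=0.1
```

Emit:
play_rows --increments '[[[1,0,2],[0,0,0],1],[[1,0,2],[0,0,0],1],[[0,0,0],[0,0,0],1],[[0,0,0],[0,0,0],1]]'

```text
clock: 26.47
tcp_pos: [0.4477, 0.177, 0.2058]
tool_rot: [0.0, 1.0, 0.021, -0.0]
contact_force: [-0.3, 0.2, -2.0]
finger_gap: 0.466
```

```bash
python3 - <<'E'
from h import *
go(.448,.1777,.2055,.042)
E
```

```text
t 26.47 tcp [0.4477 0.177  0.2058] yaw 0.041 zax [-0. -0. -1.] F [-0.3  0.2 -2. ] gap 0.466 q [ 0.14  0.69  1.94 -0.    0.51  0.1 ]
shift [ 0.3 -0.7  0.3] rot [ 0.     0.    -0.001] rows>=0.0
```

Emit:
play_rows --increments '[[[0,0,0],[0,0,0],-0.3],[[0,0,0],[0,0,0],-0.4],[[0,0,0],[0,0,0],-0.4],[[0,0,-10],[0,0,0],-0.4],[[0,0,-25],[0,0,0],-0.6],[[0,0,-35],[0,0,0],-1],[[0,0,-38],[0,0,0],-1],[[0,0,-30],[0,0,0],-1],[[10,25,-3],[0,0,0.004],-1],[[14,34,-3],[0,0,0.004],-1],[[14,34,-3],[0,0,0.004],-1],[[14,34,0],[0,0,0.004],-1],[[14,34,0],[0,0,0.004],-1],[[14,34,0],[0,0,0.004],-1],[[14,34,0],[0,0,0.004],-1],[[14,34,0],[0,0,0.004],-1],[[14,34,0],[0,0,0.004],-1],[[12,30,0],[0,0,0.004],-1],[[0,0,0],[0,0,0],-1],[[0,0,0],[0,0,0],-1]]'

```text
clock: 28.13
tcp_pos: [0.5915, -0.1609, 0.3786]
tool_rot: [0.003, 1.0, 0.002, 0.009]
contact_force: [-0.2, 0.1, -0.6]
finger_gap: 1.0
```

```bash
python3 - <<'E'
from h import *
im,ci=snap("w14")
go(.600,-.153,.32,0)
E
```

```text
t 28.13 tcp [ 0.5915 -0.1609  0.3786] yaw 0.004 zax [ 0.019 -0.006 -1.   ] F [-0.2  0.1 -0.6] gap 1.000 q [-0.45  0.54  1.5   0.    1.09 -0.45]
t 28.18 tcp [ 0.5917 -0.1609  0.3788] yaw 0.005 zax [ 0.02  -0.007 -1.   ] F [1.1 0.6 0.7] gap 0.999 q [-0.45  0.54  1.5   0.    1.09 -0.45]
shift [ 7.2 -8.3 58.9] rot [ 0.007 -0.02   0.005] rows>=1.4
```

View pics/w14.png

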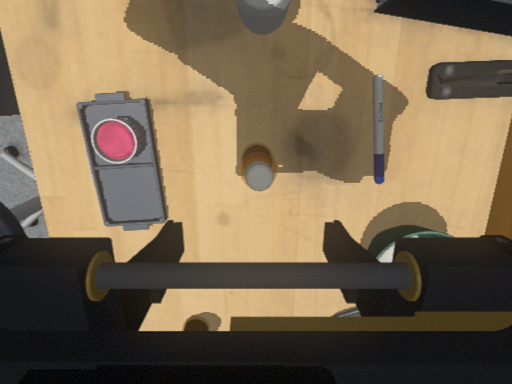

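```bash
python3 - <<'E'
from h import *
im=cv2.imread("pics/w14.png")
cv2.imwrite("pics/w14z.png",cv2.resize(im[80:240,70:290],None,fx=3.6,fy=3.6,interpolation=cv2.INTER_CUBIC))
E
```

```text
(no output)
```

View pics/w14z.png

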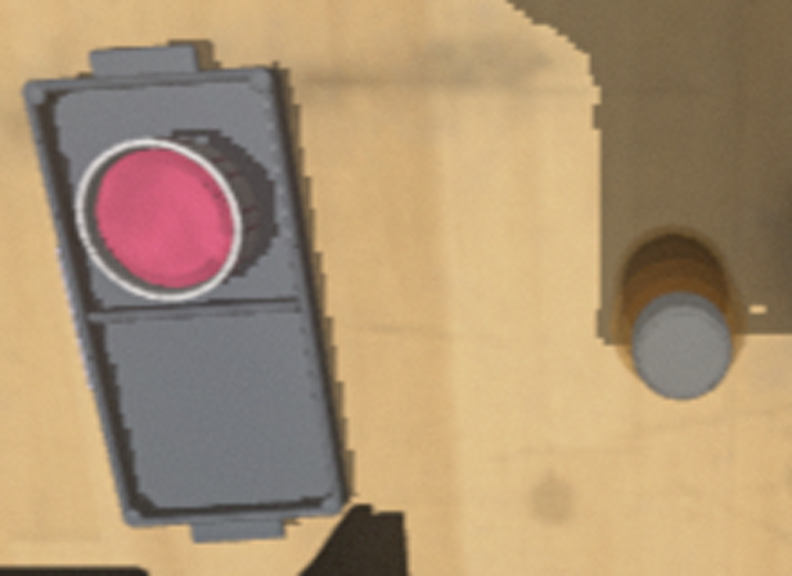

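```bash
python3 - <<'E'
from h import *
ci=pickle.load(open("w14.pkl","rb"))
z=lambda u,v:(70+u/3.6,80+v/3.6)
for zz in (0,.012):
  c,a,Rm=fit_tray(ci,[z(25,88),z(270,68),z(348,500),z(128,520)],.156,z=zz)
  for zt in (.021,.025): print("wax in tray",Rm.T@(onz(ci,*z(159,220),zt)[:2]-c))
print("bottle",onz(ci,*z(683,346),.095))
go(.600,-.153,.32,0)
E
```

```text
tray c [ 0.4366 -0.1629] a 0.0760 res mm [[0.1, -1.0], [0.6, -0.4], [0.9, 1.6], [-1.5, -0.2]]
wax in tray [0.00380281 0.03376063]
wax in tray [0.00567033 0.034235  ]
tray c [ 0.4418 -0.1601] a 0.0760 res mm [[1.6, -3.5], [-0.6, -3.1], [-0.7, 4.0], [-0.3, 2.5]]
wax in tray [-0.00159831  0.03128795]
wax in tray [0.00026921 0.03176233]
bottle [ 0.60302642 -0.15028097  0.095     ]
t 28.18 tcp [ 0.5917 -0.1609  0.3788] yaw 0.005 zax [ 0.02  -0.007 -1.   ] F [1.1 0.6 0.7] gap 0.999 q [-0.45  0.54  1.5   0.    1.09 -0.45]
shift [ 7.2 -8.3 58.9] rot [ 0.007 -0.02   0.005] rows>=1.4
```

Emit:
play_rows --increments '[[[4,-4,10],[0.003,-0.008,0.002],-1],[[4,-4,14],[0.003,-0.008,0.002],-1],[[2,-2,15],[0,-0.004,0],-1],[[0,0,10],[0,0,0],-1],[[0,0,0],[0,0,0],-1],[[0,0,0],[0,0,0],-1]]'

```text
clock: 28.68
tcp_pos: [0.6005, -0.1422, 0.3254]
tool_rot: [-0.002, 1.0, 0.004, -0.004]
contact_force: [-0.4, 0.8, -0.8]
finger_gap: 0.998
```

```bash
python3 - <<'E'
from h import *
im,ci=snap("w15")
go(.6015,-.151,.222,0)
E
```

```text
t 28.68 tcp [ 0.6005 -0.1422  0.3254] yaw 0.007 zax [-0.008  0.003 -1.   ] F [-0.4  0.8 -0.8] gap 0.998 q [-0.41  0.61  1.52 -0.    1.01 -0.42]
t 28.73 tcp [ 0.6003 -0.1422  0.3253] yaw 0.007 zax [-0.008  0.004 -1.   ] F [-1.1  0.7 -0.9] gap 1.000 q [-0.41  0.61  1.52  0.    1.01 -0.42]
shift [  2.    9.2 103.2] rot [-0.004  0.008  0.007] rows>=2.5
```

View pics/w15.png

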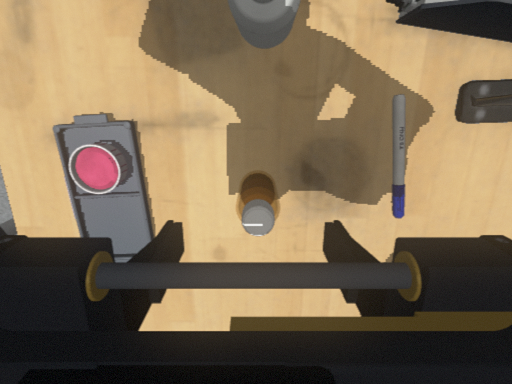

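Emit:
play_rows --increments '[[[1,4,0],[-0.002,0.004,0.003],-1],[[1,4,8],[-0.002,0.004,0.003],-1],[[0,1,15],[0,0,0],-1],[[0,0,18],[0,0,0],-1],[[0,0,12],[0,0,0],-1],[[0,0,0],[0,0,0],-1],[[0,0,0],[0,0,0],-1]]'

```text
clock: 29.32
tcp_pos: [0.6044, -0.1539, 0.273]
tool_rot: [0.003, 1.0, -0.0, 0.005]
contact_force: [0.5, -1.0, 1.1]
finger_gap: 1.0
```

```bash
python3 - <<'E'
from h import *
c=pickle.load(open("w15.pkl","rb"));print(onz(c,258,217,.095))
im,ci=snap("w16")
go(.6015,-.151,.222,0)
E
```

```text
[ 0.6027055  -0.14801059  0.095     ]
t 29.32 tcp [ 0.6044 -0.1539  0.273 ] yaw -0.000 zax [ 0.011 -0.006 -1.   ] F [ 0.5 -1.   1.1] gap 1.000 q [-0.43  0.69  1.55 -0.    0.89 -0.43]
t 29.37 tcp [ 0.6043 -0.1539  0.2731] yaw -0.000 zax [ 0.01  -0.006 -1.   ] F [-0.1 -1.  -0.7] gap 1.002 q [-0.43  0.69  1.55 -0.    0.89 -0.43]
shift [-3.3 -3.2 51. ] rot [ 0.006 -0.01  -0.   ] rows>=1.2
```

View pics/w16.png

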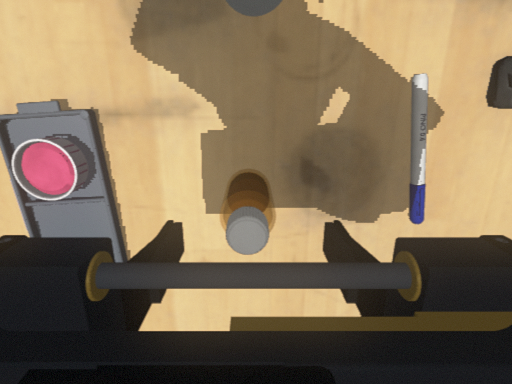

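Cap top centre is at (247,231). I'll recompute, then descend.

```bash
python3 - <<'E'
from h import *
c=pickle.load(open("w16.pkl","rb"));print(onz(c,247,231,.095))
go(.602,-.150,.222,0)
E
```

```text
[ 0.60264279 -0.14808072  0.095     ]
t 29.37 tcp [ 0.6043 -0.1539  0.2731] yaw -0.000 zax [ 0.01  -0.006 -1.   ] F [-0.1 -1.  -0.7] gap 1.002 q [-0.43  0.69  1.55 -0.    0.89 -0.43]
shift [-2.8 -4.2 51. ] rot [ 0.006 -0.01  -0.   ] rows>=1.2
```

Emit:
play_rows --increments '[[[-2,-2,8],[0.003,-0.006,0],-1],[[-2,-2,14],[0.003,-0.005,0],-1],[[0,0,14],[0,0,0],-1],[[0,0,8],[0,0,0],-1],[[0,0,3],[0,0,0],-1],[[0,0,0],[0,0,0],-1],[[0,0,0],[0,0,0],-1]]'

```text
clock: 29.95
tcp_pos: [0.6008, -0.1501, 0.2247]
tool_rot: [0.001, 1.0, -0.0, 0.002]
contact_force: [0.2, 0.3, 0.0]
finger_gap: 1.002
```

```bash
python3 - <<'E'
from h import *
im,ci=snap("w17")
go(.602,-.150,.222,0)
E
```

```text
t 29.95 tcp [ 0.6008 -0.1501  0.2247] yaw -0.001 zax [ 0.003 -0.001 -1.   ] F [0.2 0.3 0. ] gap 1.002 q [-0.43  0.76  1.57 -0.    0.8  -0.42]
t 30.00 tcp [ 0.6008 -0.1501  0.2248] yaw -0.001 zax [ 0.003 -0.001 -1.   ] F [ 0.9  0.3 -0.3] gap 1.001 q [-0.43  0.76  1.57  0.    0.8  -0.42]
shift [ 1.2 -0.1  2.8] rot [ 0.001 -0.003 -0.001] rows>=0.1
```

View pics/w17.png

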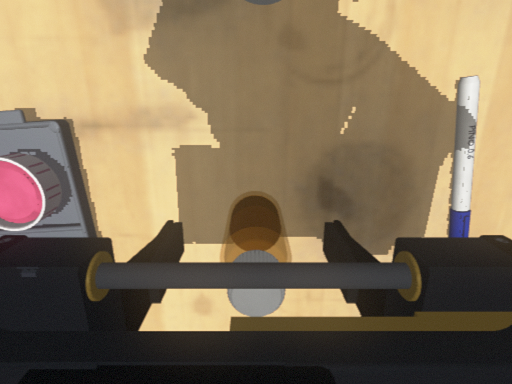

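Emit:
play_rows --increments '[[[0,-1,1],[0,0,0],-1],[[0,0,0],[0,0,0],0.2],[[0,0,0],[0,0,0],1],[[0,0,0],[0,0,0],1],[[0,0,0],[0,0,0],1],[[0,0,0],[0,0,0],1],[[0,0,0],[0,0,0],1],[[0,0,0],[0,0,0],1],[[0,0,0],[0,0,0],1],[[0,0,0],[0,0,0],1]]'

```text
clock: 30.83
tcp_pos: [0.6018, -0.1493, 0.2264]
tool_rot: [0.002, 1.0, -0.0, 0.004]
contact_force: [0.2, -0.2, -0.3]
finger_gap: 0.447
```

```bash
python3 - <<'E'
from h import *
go(.451,.102,.36,.042)
E
```

```text
t 30.83 tcp [ 0.6018 -0.1493  0.2264] yaw -0.001 zax [ 0.008 -0.004 -1.   ] F [ 0.2 -0.2 -0.3] gap 0.447 q [-0.42  0.76  1.57  0.    0.8  -0.42]
shift [-149.8 -250.8 -135.8] rot [ 0.004 -0.008 -0.043] rows>=7.7
```

Emit:
play_rows --increments '[[[0,0,-15],[0,0,0],1],[[0,0,-28],[0,0,0],1],[[-5,0,-28],[0,0,0],1],[[-25,-5,-10],[0,-0.001,-0.004],1],[[-30,-15,0],[0,-0.001,-0.005],1],[[-30,-25,0],[0,-0.001,-0.005],1],[[-20,-32,0],[0,-0.001,-0.005],1],[[-12,-35,0],[0,0,-0.004],1],[[-10,-35,0],[0,0,-0.005],1],[[-8,-35,0],[0,0,-0.004],1],[[-5,-35,0],[0,0,-0.004],1],[[0,-25,0],[0,0,-0.003],1],[[0,-10,0],[0,0,0],1],[[0,0,0],[0,0,0],1],[[0,0,0],[0,0,0],1],[[0,0,0],[0,0,0],1]]'

```text
clock: 32.17
tcp_pos: [0.4429, 0.1082, 0.3068]
tool_rot: [0.004, 1.0, 0.018, 0.003]
contact_force: [0.1, -1.0, -0.8]
finger_gap: 0.449
```

```bash
python3 - <<'E'
from h import *
go(.451,.102,.26,.042)
E
```

```text
t 32.17 tcp [0.4429 0.1082 0.3068] yaw 0.036 zax [ 0.006 -0.008 -1.   ] F [ 0.1 -1.  -0.8] gap 0.449 q [-0.    0.47  1.94 -0.01  0.72 -0.03]
shift [ 7.6  6.1 46.9] rot [ 0.008 -0.006 -0.006] rows>=1.1
```

Emit:
play_rows --increments '[[[2,2,10],[0.003,-0.003,-0.002],1],[[2,2,15],[0.003,-0.003,-0.002],1],[[1,2,14],[0.002,-0.002,-0.002],1],[[0,0,5],[0,0,0],1],[[0,0,0],[0,0,0],1],[[0,0,0],[0,0,0],1]]'

```text
clock: 32.67
tcp_pos: [0.4514, 0.0959, 0.2595]
tool_rot: [0.0, 1.0, 0.017, 0.0]
contact_force: [-0.6, -1.2, -0.9]
finger_gap: 0.44
```

```bash
python3 - <<'E'
from h import *
im,ci=snap("w18")
go(.451,.102,.2315,.042)
E
```

```text
t 32.67 tcp [0.4514 0.0959 0.2595] yaw 0.033 zax [ 0. -0. -1.] F [-0.6 -1.2 -0.9] gap 0.440 q [-0.03  0.57  1.96 -0.    0.61 -0.07]
t 32.72 tcp [0.4514 0.096  0.2596] yaw 0.033 zax [ 0. -0. -1.] F [-0.  -0.3 -0.4] gap 0.445 q [-0.03  0.57  1.96 -0.    0.61 -0.07]
shift [-0.2 -6.1 28.1] rot [ 0.    -0.    -0.009] rows>=0.7
```

View pics/w18.png

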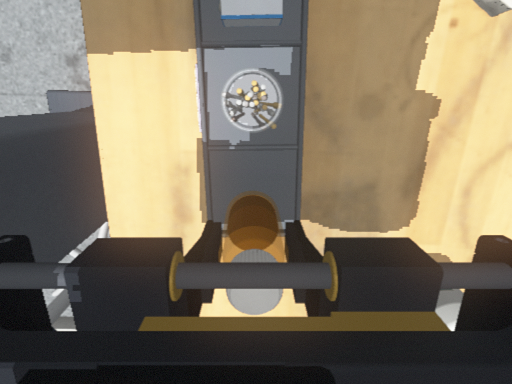

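Emit:
play_rows --increments '[[[0,-2,8],[0,0,-0.003],1],[[0,-2,9],[0,0,-0.003],1],[[-1,-1,6],[0,0,0],1],[[-1,0,2],[0,0,0],1],[[0,0,0],[0,0,0],1],[[0,0,0],[0,0,0],1]]'

```text
clock: 33.22
tcp_pos: [0.4495, 0.1014, 0.2332]
tool_rot: [0.0, 1.0, 0.02, 0.002]
contact_force: [-0.4, 0.3, -0.7]
finger_gap: 0.447
```

```bash
python3 - <<'E'
from h import *
go(.451,.102,.2315,.042)
E
```

```text
t 33.22 tcp [0.4495 0.1014 0.2332] yaw 0.040 zax [ 0.003 -0.    -1.   ] F [-0.4  0.3 -0.7] gap 0.447 q [-0.02  0.62  1.98 -0.    0.54 -0.06]
shift [ 1.6 -0.6  1.7] rot [ 0.    -0.003 -0.002] rows>=0.1
```

Emit:
play_rows --increments '[[[1,0,1],[0,-0.002,0],1],[[0,0,1],[0,0,0],1],[[0,0,0],[0,0,0],1],[[0,0,0],[0,0,0],0],[[0,0,0],[0,0,0],-0.4],[[0,0,0],[0,0,0],-0.6],[[0,0,-8],[0,0,0],-0.8],[[0,0,-20],[0,0,0],-1],[[0,0,-35],[0,0,0],-1],[[0,0,-38],[0,0,0],-1],[[0,0,-30],[0,0,0],-1],[[0,0,0],[0,0,0],-1]]'

```text
clock: 34.22
tcp_pos: [0.4503, 0.1015, 0.3693]
tool_rot: [0.0, 1.0, 0.02, -0.001]
contact_force: [-0.3, 0.3, 0.7]
finger_gap: 0.97
```

```bash
python3 - <<'E'
from h import *
im,ci=snap("w19")
go(.50,-.43,.36,0)
E
```

```text
t 34.22 tcp [0.4503 0.1015 0.3693] yaw 0.040 zax [-0.001 -0.    -1.   ] F [-0.3  0.3  0.7] gap 0.970 q [-0.02  0.36  1.87 -0.    0.91 -0.06]
t 34.27 tcp [0.4497 0.1015 0.3676] yaw 0.040 zax [-0.004 -0.    -1.   ] F [ 0.1 -0.1  0.1] gap 0.983 q [-0.02  0.37  1.87 -0.    0.91 -0.06]
shift [ 29.  533.1   7.6] rot [0.    0.004 0.04 ] rows>=12.8
```

View pics/w19.png

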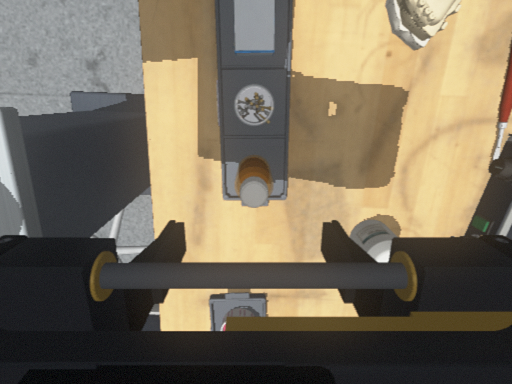

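The bottle stands centred in the near pocket (255,175), with the jar at (254,104). Next is bottle A.

Emit:
play_rows --increments '[[[1,25,0],[0,0,0.003],-1],[[2,36,0],[0,0,0.003],-1],[[2,36,0],[0,0,0.003],-1],[[2,36,0],[0,0,0.003],-1],[[2,36,0],[0,0,0.003],-1],[[2,36,0],[0,0,0.003],-1],[[2,36,0],[0,0,0.003],-1],[[2,36,0],[0,0,0.003],-1],[[2,36,0],[0,0,0.003],-1],[[2,36,0],[0,0,0.003],-1],[[2,36,0],[0,0,0.003],-1],[[2,36,0],[0,0,0.003],-1],[[2,36,0],[0,0,0.003],-1],[[2,36,0],[0,0,0],-1],[[2,36,0],[0,0,0],-1],[[0,0,0],[0,0,0],-1],[[0,0,0],[0,0,0],-1],[[0,0,0],[0,0,0],-1]]'

```text
clock: 35.77
tcp_pos: [0.4807, -0.4491, 0.3458]
tool_rot: [-0.01, 1.0, 0.0, -0.013]
contact_force: [0.4, -0.3, -0.8]
finger_gap: 1.004
```

```bash
python3 - <<'E'
from h import *
im,ci=snap("w20")
cv2.imwrite("pics/w20z.png",cv2.resize(im[80:240,180:340],None,fx=3.6,fy=3.6,interpolation=cv2.INTER_CUBIC))
go(.513,-.414,.32,0)
E
```

```text
t 35.77 tcp [ 0.4807 -0.4491  0.3458] yaw 0.001 zax [-0.027  0.021 -0.999] F [ 0.4 -0.3 -0.8] gap 1.004 q [-0.92  0.64  1.39 -0.01  1.14 -0.92]
t 35.82 tcp [ 0.4806 -0.4482  0.3455] yaw 0.002 zax [-0.028  0.022 -0.999] F [ 0.1  0.2 -0.9] gap 0.999 q [-0.92  0.64  1.39 -0.01  1.14 -0.92]
shift [ 33.1 -33.6  25.4] rot [-0.022  0.028  0.001] rows>=1.3
```

View pics/w20.png

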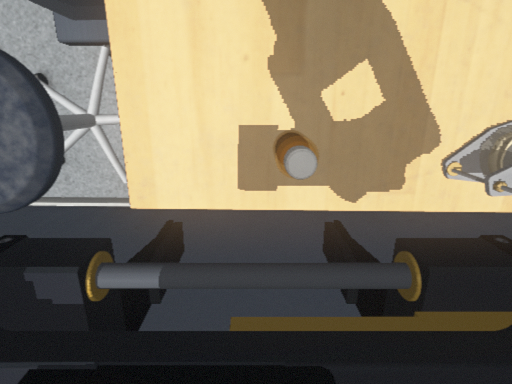

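View pics/w20z.png

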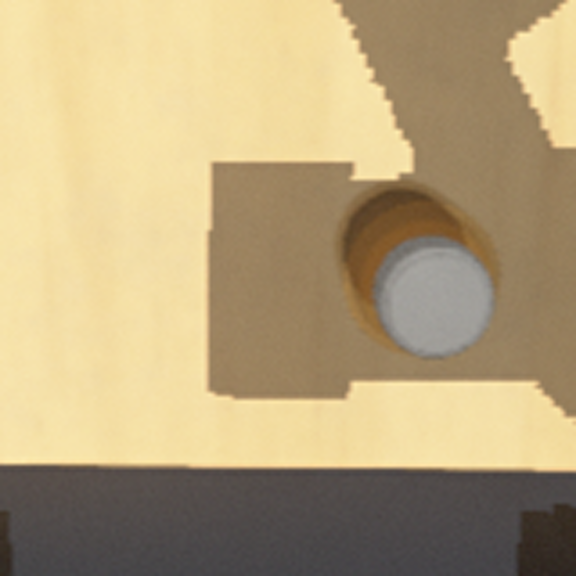

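```bash
python3 - <<'E'
from h import *
c=pickle.load(open("w20.pkl","rb"));p=onz(c,300.6,162.8,.095);print(p)
go(p[0],p[1],.30,0)
E
```

```text
[ 0.51257983 -0.41133293  0.095     ]
t 35.82 tcp [ 0.4806 -0.4482  0.3455] yaw 0.002 zax [-0.028  0.022 -0.999] F [ 0.1  0.2 -0.9] gap 0.999 q [-0.92  0.64  1.39 -0.01  1.14 -0.92]
shift [ 33.3 -35.8  45.5] rot [-0.022  0.028  0.001] rows>=1.6
```

Emit:
play_rows --increments '[[[8,-9,5],[-0.006,0.008,0],-1],[[9,-9,10],[-0.006,0.008,0],-1],[[9,-9,12],[-0.005,0.006,0],-1],[[7,-8,10],[-0.005,0.006,0],-1],[[0,0,0],[0,0,0],-1],[[0,0,0],[0,0,0],-1],[[0,0,0],[0,0,0],-1]]'

```text
clock: 36.4
tcp_pos: [0.5164, -0.3979, 0.306]
tool_rot: [-0.003, 1.0, 0.005, -0.0]
contact_force: [-0.5, -0.0, 0.3]
finger_gap: 0.996
```

```bash
python3 - <<'E'
from h import *
im,ci=snap("w21")
go(.5125,-.4115,.224,0)
E
```

```text
t 36.40 tcp [ 0.5164 -0.3979  0.306 ] yaw 0.010 zax [-0.001  0.006 -1.   ] F [-0.5 -0.   0.3] gap 0.996 q [-0.83  0.68  1.44  0.    1.02 -0.84]
t 36.45 tcp [ 0.5164 -0.3982  0.3063] yaw 0.010 zax [-0.     0.006 -1.   ] F [0.3 0.2 0.2] gap 0.998 q [-0.83  0.68  1.44  0.    1.02 -0.84]
shift [-4.  13.8 82.2] rot [-0.006  0.     0.01 ] rows>=2.0
```

View pics/w21.png

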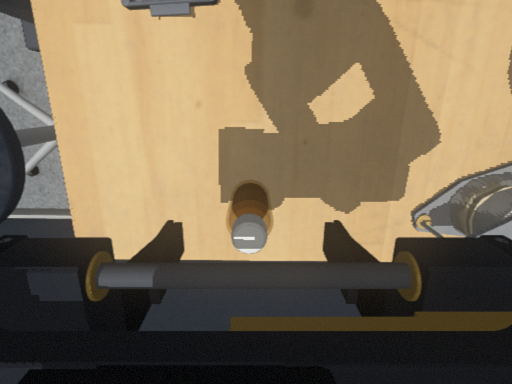

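Emit:
play_rows --increments '[[[-1,5,3],[-0.002,0,0.004],-1],[[-1,5,8],[-0.002,0,0.004],-1],[[-1,3,12],[-0.002,0,0.002],-1],[[0,0,15],[0,0,0],-1],[[0,0,8],[0,0,0],-1],[[0,0,0],[0,0,0],-1],[[0,0,0],[0,0,0],-1]]'

```text
clock: 37.03
tcp_pos: [0.5118, -0.4166, 0.2582]
tool_rot: [0.003, 1.0, -0.003, 0.001]
contact_force: [0.3, -0.1, 0.5]
finger_gap: 1.0
```

```bash
python3 - <<'E'
from h import *
c=pickle.load(open("w21.pkl","rb"));print(onz(c,250,234,.095))
im,ci=snap("w22")
go(.5125,-.4115,.224,0)
E
```

```text
[ 0.51420358 -0.40822797  0.095     ]
t 37.03 tcp [ 0.5118 -0.4166  0.2582] yaw -0.006 zax [ 0.003 -0.006 -1.   ] F [ 0.3 -0.1  0.5] gap 1.000 q [-0.85  0.75  1.45 -0.    0.93 -0.85]
t 37.08 tcp [ 0.5117 -0.4165  0.2582] yaw -0.006 zax [ 0.003 -0.006 -1.   ] F [-0.8 -0.4  0.3] gap 1.003 q [-0.85  0.75  1.45 -0.    0.93 -0.85]
shift [ 0.7 -5.2 34.2] rot [ 0.006 -0.003 -0.006] rows>=0.8
```

View pics/w22.png

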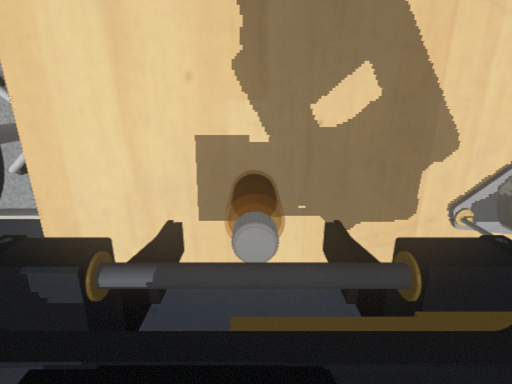

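Emit:
play_rows --increments '[[[1,-3,6],[0.003,-0.002,-0.003],-1],[[0,-3,10],[0.003,-0.001,-0.003],-1],[[0,-1,10],[0,0,0],-1],[[0,0,5],[0,0,0],-1],[[0,0,0],[0,0,0],-1],[[0,0,0],[0,0,0],-1]]'

```text
clock: 37.58
tcp_pos: [0.5133, -0.4089, 0.2251]
tool_rot: [0.0, 1.0, 0.001, 0.0]
contact_force: [-0.3, 0.5, -0.8]
finger_gap: 0.999
```

```bash
python3 - <<'E'
from h import *
c=pickle.load(open("w22.pkl","rb"));print(onz(c,255,237,.095))
im,ci=snap("w23")
go(.5125,-.410,.224,0)
E
```

```text
[ 0.5133494  -0.40700921  0.095     ]
t 37.58 tcp [ 0.5133 -0.4089  0.2251] yaw 0.001 zax [ 0.001 -0.001 -1.   ] F [-0.3  0.5 -0.8] gap 0.999 q [-0.84  0.79  1.47  0.    0.87 -0.84]
t 37.63 tcp [ 0.5132 -0.4089  0.2251] yaw 0.001 zax [ 0.001 -0.    -1.   ] F [-0.4  0.1  0.4] gap 1.001 q [-0.84  0.79  1.47  0.    0.88 -0.84]
shift [-0.7  1.1  1.1] rot [ 0.    -0.001  0.001] rows>=0.0
```

View pics/w23.png

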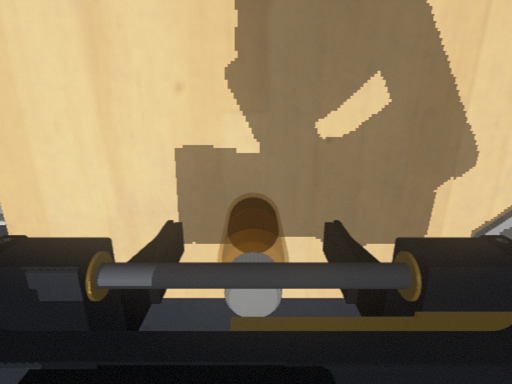

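Same view as for the first bottle, so I'll close the gripper.

Emit:
play_rows --increments '[[[0,0,0],[0,0,0],0.2],[[0,0,0],[0,0,0],1],[[0,0,0],[0,0,0],1],[[0,0,0],[0,0,0],1],[[0,0,0],[0,0,0],1],[[0,0,0],[0,0,0],1],[[0,0,0],[0,0,0],1],[[0,0,0],[0,0,0],1],[[0,0,0],[0,0,0],1]]'

```text
clock: 38.38
tcp_pos: [0.5137, -0.4096, 0.2271]
tool_rot: [0.002, 1.0, 0.001, 0.002]
contact_force: [-0.1, -0.3, -1.0]
finger_gap: 0.448
```

```bash
python3 - <<'E'
from h import *
go(.4427,-.1995,.30,.066)
E
```

```text
t 38.38 tcp [ 0.5137 -0.4096  0.2271] yaw 0.001 zax [ 0.003 -0.004 -1.   ] F [-0.1 -0.3 -1. ] gap 0.448 q [-0.84  0.79  1.47  0.    0.88 -0.84]
shift [ -70.5 -210.   -73.9] rot [ 0.004 -0.003 -0.065] rows>=5.6
```

Emit:
play_rows --increments '[[[0,0,-15],[0,0,0],1],[[0,0,-28],[0,0,0],1],[[0,0,-25],[0,0,0],1],[[-8,-20,-5],[0,0,-0.008],1],[[-10,-30,0],[0,0,-0.01],1],[[-10,-32,0],[0,0,-0.01],1],[[-10,-32,0],[0,0,-0.01],1],[[-10,-32,0],[0,0,-0.01],1],[[-10,-32,0],[0,0,-0.01],1],[[-8,-22,0],[0,0,-0.008],1],[[-3,-10,0],[0,0,0],1],[[0,0,0],[0,0,0],1],[[0,0,0],[0,0,0],1],[[0,0,0],[0,0,0],1]]'

```text
clock: 39.55
tcp_pos: [0.4339, -0.1959, 0.2999]
tool_rot: [0.003, 0.999, 0.033, 0.002]
contact_force: [0.3, -0.6, -1.3]
finger_gap: 0.45
```

```bash
python3 - <<'E'
from h import *
go(.4427,-.2,.26,.066)
E
```

```text
t 39.55 tcp [ 0.4339 -0.1959  0.2999] yaw 0.067 zax [ 0.004 -0.006 -1.   ] F [ 0.3 -0.6 -1.3] gap 0.450 q [-0.66  0.5   1.9  -0.    0.73 -0.72]
shift [ 8.3  4.4 40. ] rot [ 0.006 -0.004  0.001] rows>=1.0
```

Emit:
play_rows --increments '[[[2,1,8],[0.002,-0.001,0],1],[[2,1,14],[0.002,-0.001,0],1],[[2,1,12],[0.002,-0.001,0],1],[[0,0,4],[0,0,0],1],[[0,0,0],[0,0,0],1],[[0,0,0],[0,0,0],1]]'

```text
clock: 40.05
tcp_pos: [0.4461, -0.208, 0.2591]
tool_rot: [0.004, 1.0, 0.03, 0.005]
contact_force: [-0.5, 0.0, -1.4]
finger_gap: 0.45
```

```bash
python3 - <<'E'
from h import *
im,ci=snap("w24")
go(.4427,-.2,.232,.066)
E
```

```text
t 40.05 tcp [ 0.4461 -0.208   0.2591] yaw 0.060 zax [ 0.011 -0.009 -1.   ] F [-0.5  0.  -1.4] gap 0.450 q [-0.66  0.59  1.89  0.    0.64 -0.72]
t 40.10 tcp [ 0.4462 -0.208   0.2593] yaw 0.060 zax [ 0.012 -0.009 -1.   ] F [ 0.2 -1.7 -1.5] gap 0.444 q [-0.66  0.59  1.89  0.    0.64 -0.72]
shift [-3.3 -8.5 27.2] rot [ 0.01  -0.011 -0.006] rows>=0.7
```

View pics/w24.png

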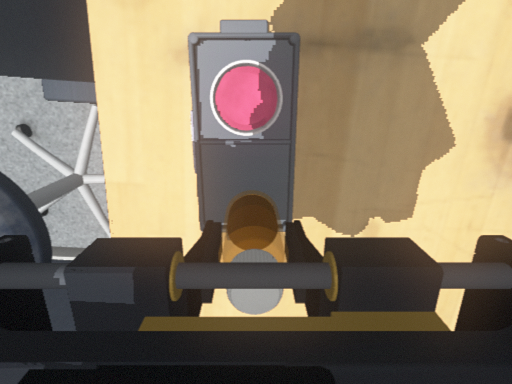

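Emit:
play_rows --increments '[[[-2,-3,6],[0.004,-0.004,-0.003],1],[[-2,-3,8],[0.004,-0.004,-0.003],1],[[-1,-1,8],[0.002,-0.003,0],1],[[0,0,2],[0,0,0],1],[[0,0,0],[0,0,0],1],[[0,0,0],[0,0,0],1]]'

```text
clock: 40.6
tcp_pos: [0.4403, -0.201, 0.2337]
tool_rot: [-0.0, 0.999, 0.033, -0.0]
contact_force: [0.1, -0.3, -1.2]
finger_gap: 0.447
```

```bash
python3 - <<'E'
from h import *
go(.4427,-.2,.232,.066)
E
```

```text
t 40.60 tcp [ 0.4403 -0.201   0.2337] yaw 0.067 zax [-0.  0. -1.] F [ 0.1 -0.3 -1.2] gap 0.447 q [-0.66  0.64  1.92  0.    0.58 -0.73]
shift [ 2.5 -0.8  1.7] rot [-0.     0.     0.001] rows>=0.1
```

Emit:
play_rows --increments '[[[1,0,1],[0,0,0],1],[[1,0,1],[0,0,0],1],[[0,0,0],[0,0,0],1],[[0,0,0],[0,0,0],0],[[0,0,0],[0,0,0],-0.4],[[0,0,0],[0,0,0],-0.6],[[0,0,-8],[0,0,0],-0.8],[[0,0,-20],[0,0,0],-1],[[0,0,-35],[0,0,0],-1],[[0,0,-38],[0,0,0],-1],[[0,0,-38],[0,0,0],-1],[[0,10,-30],[0,0,0],-1],[[0,25,-10],[0,0,0],-1],[[0,30,0],[0,0,0],-1],[[0,30,0],[0,0,0],-1],[[0,15,0],[0,0,0],-1],[[0,0,0],[0,0,0],-1],[[0,0,0],[0,0,0],-1],[[0,0,0],[0,0,0],-1]]'

```text
clock: 42.18
tcp_pos: [0.4479, -0.3108, 0.4287]
tool_rot: [0.002, 0.999, 0.034, 0.002]
contact_force: [-0.3, 0.2, 0.5]
finger_gap: 1.001
```

```bash
python3 - <<'E'
from h import *
im,ci=snap("w25")
im=env.get_image("top");cv2.imwrite("pics/top3.png",cv2.resize(im[100:240,100:400],None,fx=2.6,fy=2.6,interpolation=cv2.INTER_CUBIC))
E
```

```text
t 42.18 tcp [ 0.4479 -0.3108  0.4287] yaw 0.069 zax [ 0.005 -0.004 -1.   ] F [-0.3  0.2  0.5] gap 1.001 q [-0.81  0.39  1.61  0.    1.14 -0.88]
```

View pics/w25.png

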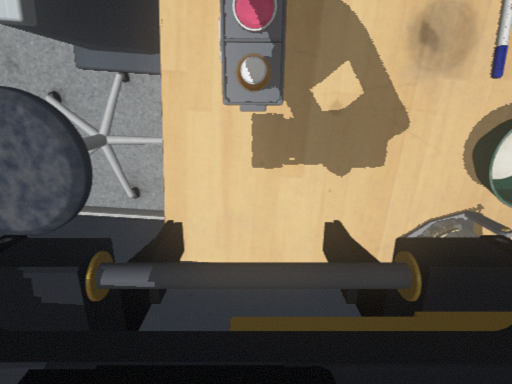

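View pics/top3.png

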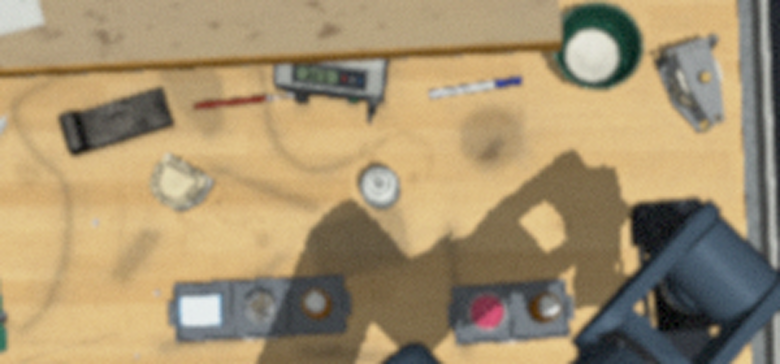

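```bash
python3 - <<'E'
from h import *
im=cv2.imread("pics/w24.png");cv2.imwrite("pics/w24z.png",cv2.resize(im[20:160,170:320],None,fx=4,fy=4,interpolation=cv2.INTER_CUBIC))
im=cv2.imread("pics/w19.png");cv2.imwrite("pics/w19z.png",cv2.resize(im[0:210,200:310],None,fx=2.8,fy=2.8,interpolation=cv2.INTER_CUBIC))
T=env.camera_info("top");z=lambda u,v:(100+u/2.6,100+v/2.6)
t2=(np.array([.440,-.1615]),.066);t3=(np.array([.448,.1777]),.042)
def loc(t,p):
    c,a=t;R=np.array([[np.cos(a),-np.sin(a)],[np.sin(a),np.cos(a)]]);return np.round(R.T@(p[:2]-c)*1000,1)
print("wax",loc(t2,onz(T,*z(487,311),.025)),"botA",loc(t2,onz(T,*z(547,307),.099)))
print("carton",loc(t3,onz(T,*z(200,310),.026)),"jar",loc(t3,onz(T,*z(261,305),.044)),"bot",loc(t3,onz(T,*z(316,302),.099)))
E
```

```text
wax [ 0.6 30.1] botA [ -3.7 -41.4]
carton [-0.6 75.2] jar [ 0.6 -8.1] bot [ -2.7 -83.9]
```

View pics/w24z.png

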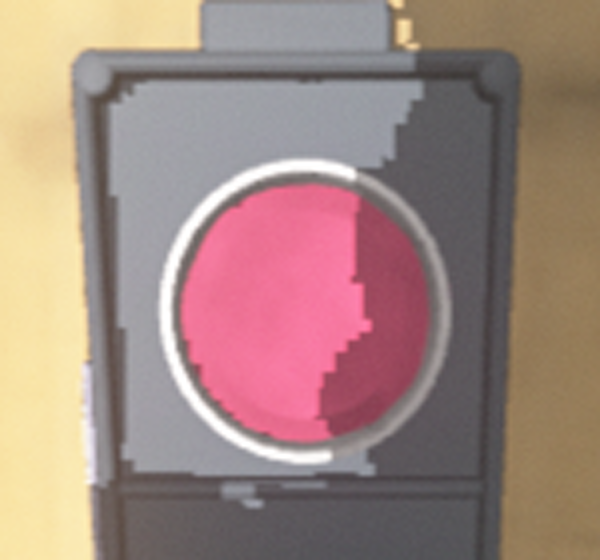

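View pics/w19z.png

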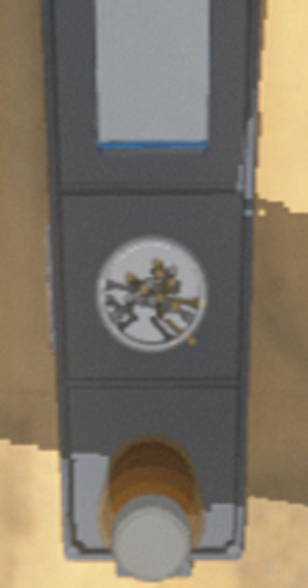

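```bash
python3 - <<'E'
from h import *
c=pickle.load(open("w24.pkl","rb"));z=lambda u,v:(170+u/4,20+v/4)
print("floor far edge",onz(c,*z(300,82),.004)[:2],"rib top centre",onz(c,*z(300,485),.010)[:2],"pot",onz(c,*z(305,310),.025)[:2], "L/R floor", onz(c,*z(108,280),.004)[:2],onz(c,*z(492,280),.004)[:2])
print("pot far/near rim",onz(c,*z(305,158),.025)[:2],onz(c,*z(305,463),.025)[:2])
c=pickle.load(open("w19.pkl","rb"));z=lambda u,v:(200+u/2.8,v/2.8)
print("ribs",onz(c,*z(150,191),.010)[:2],onz(c,*z(150,381),.010)[:2],"jar rim",onz(c,*z(152,293),.044)[:2],"bottle cap",onz(c,*z(153,537),.099)[:2],"end rim",onz(c,*z(150,552),.012)[:2])
E
```

```text
floor far edge [ 0.43572015 -0.08792591] rib top centre [ 0.43961656 -0.16039723] pot [ 0.43899466 -0.12728097] L/R floor [ 0.40085724 -0.12436872] [ 0.47429608 -0.11987419]
pot far/near rim [ 0.43767508 -0.10275444] [ 0.4404304 -0.1539664]
ribs [0.44590155 0.21450785] [0.44893151 0.14128154] jar rim [0.4481445  0.17734058] bottle cap [0.45145839 0.10254055] end rim [0.45201521 0.06672823]
```

```bash
python3 - <<'E'
from h import *
c=pickle.load(open("w25.pkl","rb"));p=onz(c,255,69,.099)[:2]
a=.066;R=np.array([[np.cos(a),-np.sin(a)],[np.sin(a),np.cos(a)]]);print(R.T@(p-[.440,-.1615]))
state();print(env.sign_off())
E
```

```text
[ 0.00132604 -0.04105858]
t 42.28 tcp [ 0.448  -0.3101  0.4284] yaw 0.070 zax [ 0.004 -0.003 -1.   ] F [-0.2  0.3 -0.4] gap 1.003 q [-0.81  0.39  1.61  0.    1.14 -0.88]
the job is handed in; nothing more can be done
None
```

Both trays are made up, and I handed the job in at about 42 s; the hand-in gave no verdict. The three-pocket tray holds the carton (+y pocket), the bur jar (middle) and one brown bottle (−y). The two-pocket tray holds the wax pot (+y) and the other bottle (−y).

**Placement:** In the last pictures everything stood upright in its own pocket.
- **Wax pot:** about 4–5 mm off centre in the close wrist view. This is the largest offset there.
- **Tray-two bottle:** about 3 mm off centre.
- **Jar, tray-three bottle and carton:** within 1–2 mm; I judged the carton by eye in the wrist view.

**White bottle and plaster model:** They look unmoved in the last overhead picture. I compared them by eye and did not measure them.

**Checks that disagreed:**
- **Overhead camera:** it put the jar, tray-three bottle and wax pot about 8 mm off along y, still inside the 12 mm limit. I trusted the close wrist views, which measured the jar and bottle against the ribs of their own tray.
- **Tray outline:** the tray rims measured a few millimetres shorter than stated when taken at rim height. I put the tray centres between the two fits, so they carry 1–2 mm of doubt.

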